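Clear the sprocket jig into its drawer

TASK

The front sprockets have been checked and go back into the drawer of the cabinet that has a sprocket fixed on its top (the one with the brake shoe on top keeps shoes: leave its drawer shut). Before taking the clamped sprocket out, swing the jig's clamp lever up and over until it is fully open and pull that sprocket drawer out to its stop, so that both stand open together; then lay all the sprockets, the one in the jig and those loose on the bench, flat and side by side in the drawer. When all of them lie in the open drawer, push it fully shut and swing the clamp lever back down shut; leave the screwdriver, the pliers and the oil can where they are.

Things in the scene. Friction and masses are not known exactly. Their poses are not given: they have to be found in the camera images.
- sprocket0: the sprocket in the jig, lying flat, boss up, on its base plate under the clamp lever; free to lift once the lever is open. A toothed cast-iron disc 62 mm across, 9 mm thick, with a round boss 34 mm in diameter 21 mm high on top (30 mm in all, about 280 g). Origin on its axis, 15 mm above the underside; z along the axis, out of the boss.
- sprocket1: a loose sprocket lying on the bench on the rubber mat beside the drawers, boss up; absent in some runs. A toothed cast-iron disc 62 mm across, 9 mm thick, with a round boss 34 mm in diameter 21 mm high on top (30 mm in all, about 280 g). Origin on its axis, 15 mm above the underside; z along the axis, out of the boss.
- sprocket2: a loose sprocket lying on the bench on the rubber mat beside the drawers, boss up; absent in some runs. A toothed cast-iron disc 62 mm across, 9 mm thick, with a round boss 34 mm in diameter 21 mm high on top (30 mm in all, about 280 g). Origin on its axis, 15 mm above the underside; z along the axis, out of the boss.
- sprocket3: a loose sprocket lying on the bench on the rubber mat beside the drawers, boss up; absent in some runs. A toothed cast-iron disc 62 mm across, 9 mm thick, with a round boss 34 mm in diameter 21 mm high on top (30 mm in all, about 280 g). Origin on its axis, 15 mm above the underside; z along the axis, out of the boss.
- sprocket_sign: a sprocket of the same kind fixed on top of one of the two cabinets as the sign of what its drawer holds; not to be taken. Origin 15 mm above the cabinet's top
- shoe_sign: a crescent-shaped brake shoe, 100 mm long, fixed on top of the other cabinet. Origin 15 mm above the cabinet's top
- left_cabinet_top (a point): top of the left cabinet (+y side of the robot's centre line): fixed grey steel cabinet 240 deep (x) x 210 wide (y) x 90 mm high with one drawer and a sign part screwed on top. This point lies on its top, 10 mm behind its middle, at the sign. x points from front to back (away from the robot), z up
- right_cabinet_top (a point): top of the right cabinet (-y side of the robot's centre line): fixed grey steel cabinet 240 deep (x) x 210 wide (y) x 90 mm high with one drawer and a sign part screwed on top. This point lies on its top, 10 mm behind its middle, at the sign. x points from front to back (away from the robot), z up
- left_floor (a point): middle of the inner floor of the left cabinet's drawer, moves with it; x points to the back of the drawer, y to its left, z up. Inside 195 mm (x) by 168 mm (y), floor 22 mm above the bench, side walls 46 mm and front panel 54 mm above the floor. At its stop, all from the front to 62 mm behind this point (+x) is clear of the cabinet's top
- right_floor (a point): middle of the inner floor of the right cabinet's drawer, moves with it; x points to the back of the drawer, y to its left, z up. Inside 195 mm (x) by 168 mm (y), floor 22 mm above the bench, side walls 46 mm and front panel 54 mm above the floor. At its stop, all from the front to 62 mm behind this point (+x) is clear of the cabinet's top
- left_cabinet_drawer0_handle (a point): middle of the left drawer's bar handle: a round bar 11 mm thick, 105 mm long along the drawer's y, 35 mm in front of the drawer's face, 52 mm above the bench; held by a post near each end, so the middle 80 mm can be pinched or hooked from above
- right_cabinet_drawer0_handle (a point): middle of the right drawer's bar handle: a round bar 11 mm thick, 105 mm long along the drawer's y, 35 mm in front of the drawer's face, 52 mm above the bench; held by a post near each end, so the middle 80 mm can be pinched or hooked from above
- left_cabinet_drawer0 (a joint): left drawer: 0 shut, grows to 0.166 m at its stop as it is pulled towards the robot (along the cabinet's -x); slides with about 3 N friction and stays where it is left
- right_cabinet_drawer0 (a joint): right drawer: 0 shut, grows to 0.166 m at its stop as it is pulled towards the robot (along the cabinet's -x); slides with about 3 N friction and stays where it is left
- jig: the jig, fixed on the bench: steel base plate 180 (x) x 90 (y) x 20 mm, from 60 mm in front to 120 mm behind the origin; two posts 75 mm high at its far end carry the clamp lever. Origin under the clamped sprocket, at bench height; x from the lever's grip to its hinge, z up. It stands left or right of the drawers, the loose sprockets on the other side
- lever_hinge (a point): the clamp lever's hinge, 90 mm behind the jig's origin (its +x), 59 mm above the bench; the hinge axis is the jig's y
- lever_tip (a point): middle of the black grip at the lever's end, 170 mm from the hinge; the grip is 18 mm wide (along the jig's y), 14 mm thick and reaches 25 mm farther out. When shut it points from the hinge towards the robot, 59 mm above the bench, free of the base plate
- lever (a joint): clamp lever: 0 shut (level, over the sprocket); grows as the grip swings up and over, away from the robot; 1.57 upright, 1.85 rad fully open at its stop. It stays where it is left; about 2 to 3 N at the grip move it
- screwdriver: bystander: orange screwdriver, 180 mm, lying far out on the left side
- pliers: bystander: blued steel circlip pliers, 220 mm, lying far out on the right side
- oil_can: bystander: round aluminium oil can, 64 mm diameter, 140 mm high, standing far out on the left side
Not all that is in view belongs to the job. What is shaped like the jig but red is not meant. Leave any blue look-alike of the sprocket3 alone.

How it is judged:
On the way, in this order (a step that is already met when the one before it is completed fails the run):
1. the clamp lever is fully open (beyond 1.7 rad) while the drawer under the sprocket sign is out at its stop (at least 158 mm) (((horizontal distance between sprocket_sign and left_cabinet_top below 0.08 m and value of joint lever above 1.7 rad and value of joint left_cabinet_drawer0 above 0.158 m) or (horizontal distance between sprocket_sign and right_cabinet_top below 0.08 m and value of joint lever above 1.7 rad and value of joint right_cabinet_drawer0 above 0.158 m))), for 0.2 s.
2. all sprockets lie flat on the floor of that drawer, at rest and let go, while it stands open (at least 130 mm) (((horizontal distance between sprocket_sign and left_cabinet_top below 0.08 m and value of joint left_cabinet_drawer0 above 0.13 m and (x of sprocket0 in the frame of left_floor between -0.095 and 0.095 m and y of sprocket0 in the frame of left_floor between -0.082 and 0.082 m and z of sprocket0 in the frame of left_floor between 0.008 and 0.023 m and angle between the z axis of sprocket0 and the z axis of left_floor, either way round below 0.25 rad) and (x of sprocket1 in the frame of left_floor between -0.095 and 0.095 m and y of sprocket1 in the frame of left_floor between -0.082 and 0.082 m and z of sprocket1 in the frame of left_floor between 0.008 and 0.023 m and angle between the z axis of sprocket1 and the z axis of left_floor, either way round below 0.25 rad) and (x of sprocket2 in the frame of left_floor between -0.095 and 0.095 m and y of sprocket2 in the frame of left_floor between -0.082 and 0.082 m and z of sprocket2 in the frame of left_floor between 0.008 and 0.023 m and angle between the z axis of sprocket2 and the z axis of left_floor, either way round below 0.25 rad) and (x of sprocket3 in the frame of left_floor between -0.095 and 0.095 m and y of sprocket3 in the frame of left_floor between -0.082 and 0.082 m and z of sprocket3 in the frame of left_floor between 0.008 and 0.023 m and angle between the z axis of sprocket3 and the z axis of left_floor, either way round below 0.25 rad) and linear speed of each of sprocket0, sprocket1, sprocket2, sprocket3 below 0.02 m/s and contact force between the fingers and sprocket0 below 0.1 N and contact force between the fingers and sprocket1 below 0.1 N and contact force between the fingers and sprocket2 below 0.1 N and contact force between the fingers and sprocket3 below 0.1 N) or (horizontal distance between sprocket_sign and right_cabinet_top below 0.08 m and value of joint right_cabinet_drawer0 above 0.13 m and (x of sprocket0 in the frame of right_floor between -0.095 and 0.095 m and y of sprocket0 in the frame of right_floor between -0.082 and 0.082 m and z of sprocket0 in the frame of right_floor between 0.008 and 0.023 m and angle between the z axis of sprocket0 and the z axis of right_floor, either way round below 0.25 rad) and (x of sprocket1 in the frame of right_floor between -0.095 and 0.095 m and y of sprocket1 in the frame of right_floor between -0.082 and 0.082 m and z of sprocket1 in the frame of right_floor between 0.008 and 0.023 m and angle between the z axis of sprocket1 and the z axis of right_floor, either way round below 0.25 rad) and (x of sprocket2 in the frame of right_floor between -0.095 and 0.095 m and y of sprocket2 in the frame of right_floor between -0.082 and 0.082 m and z of sprocket2 in the frame of right_floor between 0.008 and 0.023 m and angle between the z axis of sprocket2 and the z axis of right_floor, either way round below 0.25 rad) and (x of sprocket3 in the frame of right_floor between -0.095 and 0.095 m and y of sprocket3 in the frame of right_floor between -0.082 and 0.082 m and z of sprocket3 in the frame of right_floor between 0.008 and 0.023 m and angle between the z axis of sprocket3 and the z axis of right_floor, either way round below 0.25 rad) and linear speed of each of sprocket0, sprocket1, sprocket2, sprocket3 below 0.02 m/s and contact force between the fingers and sprocket0 below 0.1 N and contact force between the fingers and sprocket1 below 0.1 N and contact force between the fingers and sprocket2 below 0.1 N and contact force between the fingers and sprocket3 below 0.1 N))), for 0.2 s.
At the end, for the whole second after the job is handed in: all sprockets lie flat (within about 14 degrees, either way up) and unstacked on the floor of the drawer under the sprocket sign, both drawers are shut to within 6 mm, and the clamp lever is shut to within 0.06 rad (((horizontal distance between sprocket_sign and left_cabinet_top below 0.08 m and value of joint each of left_cabinet_drawer0, right_cabinet_drawer0 below 0.006 m and value of joint lever below 0.06 rad and (x of sprocket0 in the frame of left_floor between -0.095 and 0.095 m and y of sprocket0 in the frame of left_floor between -0.082 and 0.082 m and z of sprocket0 in the frame of left_floor between 0.008 and 0.023 m and angle between the z axis of sprocket0 and the z axis of left_floor, either way round below 0.25 rad) and (x of sprocket1 in the frame of left_floor between -0.095 and 0.095 m and y of sprocket1 in the frame of left_floor between -0.082 and 0.082 m and z of sprocket1 in the frame of left_floor between 0.008 and 0.023 m and angle between the z axis of sprocket1 and the z axis of left_floor, either way round below 0.25 rad) and (x of sprocket2 in the frame of left_floor between -0.095 and 0.095 m and y of sprocket2 in the frame of left_floor between -0.082 and 0.082 m and z of sprocket2 in the frame of left_floor between 0.008 and 0.023 m and angle between the z axis of sprocket2 and the z axis of left_floor, either way round below 0.25 rad) and (x of sprocket3 in the frame of left_floor between -0.095 and 0.095 m and y of sprocket3 in the frame of left_floor between -0.082 and 0.082 m and z of sprocket3 in the frame of left_floor between 0.008 and 0.023 m and angle between the z axis of sprocket3 and the z axis of left_floor, either way round below 0.25 rad) and linear speed of each of sprocket0, sprocket1, sprocket2, sprocket3 below 0.02 m/s) or (horizontal distance between sprocket_sign and right_cabinet_top below 0.08 m and value of joint each of right_cabinet_drawer0, left_cabinet_drawer0 below 0.006 m and value of joint lever below 0.06 rad and (x of sprocket0 in the frame of right_floor between -0.095 and 0.095 m and y of sprocket0 in the frame of right_floor between -0.082 and 0.082 m and z of sprocket0 in the frame of right_floor between 0.008 and 0.023 m and angle between the z axis of sprocket0 and the z axis of right_floor, either way round below 0.25 rad) and (x of sprocket1 in the frame of right_floor between -0.095 and 0.095 m and y of sprocket1 in the frame of right_floor between -0.082 and 0.082 m and z of sprocket1 in the frame of right_floor between 0.008 and 0.023 m and angle between the z axis of sprocket1 and the z axis of right_floor, either way round below 0.25 rad) and (x of sprocket2 in the frame of right_floor between -0.095 and 0.095 m and y of sprocket2 in the frame of right_floor between -0.082 and 0.082 m and z of sprocket2 in the frame of right_floor between 0.008 and 0.023 m and angle between the z axis of sprocket2 and the z axis of right_floor, either way round below 0.25 rad) and (x of sprocket3 in the frame of right_floor between -0.095 and 0.095 m and y of sprocket3 in the frame of right_floor between -0.082 and 0.082 m and z of sprocket3 in the frame of right_floor between 0.008 and 0.023 m and angle between the z axis of sprocket3 and the z axis of right_floor, either way round below 0.25 rad) and linear speed of each of sprocket0, sprocket1, sprocket2, sprocket3 below 0.02 m/s))); the robot touches nothing.
It fails at once if the drawer of the cabinet with the brake shoe on top is opened by more than 25 mm ((horizontal distance between sprocket_sign and left_cabinet_top below 0.08 m and value of joint right_cabinet_drawer0 above 0.025 m) or (horizontal distance between sprocket_sign and right_cabinet_top below 0.08 m and value of joint left_cabinet_drawer0 above 0.025 m)).
It fails at once if the screwdriver is moved by more than 40 mm (distance of screwdriver from where it was at the start of the episode above 0.04 m).
It fails at once if the pliers is moved by more than 40 mm (distance of pliers from where it was at the start of the episode above 0.04 m).
It fails at once if the oil can is moved by more than 40 mm (distance of oil_can from where it was at the start of the episode above 0.04 m).
Of sprocket1, sprocket2, sprocket3 only 2 to 3 are there at a start; the rules pass over those that are not, and their reading is None.
At some moment in a run one of sprocket1, sprocket2, sprocket3 may be knocked a few centimetres aside while the robot is not near it.
Once in a run the grip may slacken for a moment while it holds something.
It also fails if it takes over 210 s, if anything falls off the work surface, if the arm or the gripper's body presses on something with over 40 N, if the wrist force passes 120 N, or if a joint passes its speed limit or range.

ROBOT

A 7-joint arm with a two-finger parallel gripper is mounted at the origin on the work surface. World frame = base frame: x ahead of the robot, y to its left, z up, the work surface at z = 0. Lengths are in m, angles in rad, forces in N, time in s.
With the tool pointing down it reaches from about 0.4 to 0.85 m from the base axis. Payload 10.4 kg.
Tool frame: the origin (TCP) lies on the centre line of the jaws, within the pads' length; the fingertips stand r.tip_extent ahead of it and the grasp point (between the pads) lies 8 mm behind it (r.tip_extent is the distance from the TCP to the fingertips, in m); z points along the fingers, y is the direction in which the jaws open and shut (so a half turn about z gives the same grasp; the last joint's range is limited). The gripper opens to 87 mm and grips with 3 to 60 N. Pads are 19 mm wide; open, the fingers measure 117 mm over their backs; the gripper's body (75 mm by 190 mm) begins 51 mm behind the grasp point.
Start: joints at [1.298, 0.332, -0.065, 1.46, 0.022, 1.35, -0.088], TCP at [0.155, -0.606, 0.234] pointing down, gripper open.
Joint ranges: [-2.6, 2.6], [-0.5, 2.12], [-1.47, 1.34], [0.16, 2.42], [-1.27, 4.41], [0.06, 2.06], [-2.6, 2.6]. Speed limits (rad/s): [2.22, 2.22, 2.79, 2.79, 3.14, 3.14, 3.14].

INTERFACE

Orientations are given as a unit quaternion [x, y, z, w].
In Python, from bench import r gives the robot as it stands.
- The arm moves only by the shell command python3 -m jog 'ROWS' [FORCE]. ROWS is JSON, a list of rows, each a list of 7 numbers: the shift along the tool's x, y, z in cm, then the turn, a rotation vector about the tool's x, y, z in rad, then the opening, from -1 (shut) to 1 (fully open). In form: [[tx, ty, tz, wx, wy, wz, jaw], ...]. A call has 1 to 20 rows; each row shifts and turns the commanded pose from where the row before left it, along the tool's axes as they then stand; what a row does not reach is not made up. A row lasts 1/8 s, in which the tool goes at most 62.5 mm and 10.7 degrees, less where a joint would pass 70% of its speed; a pose out of reach is approached as far as the arm can. A call with a gripper value outside its range is refused whole. The fingers move at their own pace and stop on an object; FORCE is the grip in N (left out, the last holds). Time passes only in rows, so rows that do not move let the fingers close. It gives the time, the measured TCP pose, the force and the opening at its end, in the units of the state.
- r.read_state(): the state, without advancing time (a new reading comes with each control period).
- r.camera(name): name is "side" or "top"; returns a dict with "frame" (420x560x3 uint8, red, green, blue), "fx", "fy", "cx", "cy" (pixels), "camera_from_world" (4x4, takes a point from world to camera coordinates). Camera axes: x right, y down, z forward; pixel columns grow to the right and rows downward; lengths in m; the calibration is good to about 2 mm. A picture is of the moment at which its call begins. There is no depth.
- r.close_job(): hands the job in, once; it reports no verdict.
Trained networks look in a picture, given as the dict that the camera call returned (one of the last four; its "shot" number tells which), for a name from the list of things; names that differ only in an ending like _2 or _b are one class to them, and where a whole thing is asked for, a point or a joint stands for the part that bears it (a point fixed in the world has none). Each returns a list of dicts, best first, with "score" (0 to 1); they miss things now and then, are a little off and sometimes report something else, mostly with a low value. They report only what shows in the picture. A call takes as long as a camera call. They do not tell look-alikes from the thing itself.
- r.search_frame(picture, thing): "rect" ([left, top, right, bottom] in pixels, round what is visible of it).
The state is a dict: "time": time; "joint_positions": joint angles; "joint_vel": joint speeds; "joint_torque": joint torques, N m; "ee_pos": TCP position; "eef_rot": TCP orientation; "ft_force": force on the tool from outside, world axes, zero at the start; "torque": the same for the moment, N m; "width": finger opening in m.
Only numpy, scipy, OpenCV 4.12 (cv2) and the standard library are available. Lean on these libraries where they do the work, as an engineer would, in place of code of your own. Each camera call takes 0.05 s, during which the arm holds its last target.

## Working session

There is one attempt and no reset: what is moved stays moved. The work goes in short steps, Python scripts to look and compute and a shell command to move; the robot and the scene stay as the last step left them, time stands still between calls to the robot, and variables do not carry over. Pictures are saved under pics/ and viewed, and the job is handed in when it is done.

```bash
ls; mkdir -p pics
python3 - <<'E'
from bench import r
import cv2
s=r.read_state()
for k,v in s.items(): print(k,v)
print(r.tip_extent)
for n in("side","top"):
    p=r.camera(n); cv2.imwrite(f"pics/{n}0.png",p["frame"][:,:,::-1]); print(n,p["fx"],p["fy"],p["cx"],p["cy"],p["camera_from_world"])
E
```

```text
pics
time 0.0
joint_positions [ 1.29842302  0.3328606  -0.06467036  1.46091006  0.02160443  1.34990003
 -0.08846915]
joint_vel [-0.00119787  0.00048438 -0.00019175  0.00037965 -0.00022817  0.00200778
  0.00014486]
joint_torque [ 1.19652213e-03 -6.23260117e+01  2.51956517e-02 -3.89889908e+01
 -6.13663718e-02  3.97461955e-02  1.69077803e-04]
ee_pos [ 0.15437881 -0.60526449  0.23277582]
eef_rot [ 9.92210053e-01  1.24574210e-01 -1.24364947e-04 -6.80056035e-04]
ft_force [ 0.41876403 -0.34739291  0.75954165]
torque [-0.033981   -0.06508834 -0.02757478]
width 0.08744358089449714
0.011
side 382.21653949502917 382.21653949502917 277.1761082075146 204.24956050102833 [[-0.87975488 -0.47521443  0.01423355  0.44598269]
 [-0.37813399  0.68125742 -0.62681976  0.23804978]
 [ 0.28817708 -0.55682994 -0.77903427  1.05992243]
 [ 0.          0.          0.          1.        ]]
top 525.6066346106993 525.6066346106993 282.35870564012765 209.85667884950797 [[ 0.02065602 -0.99978426 -0.00218393  0.00197421]
 [-0.98846686 -0.02009433 -0.15009822  0.52057824]
 [ 0.15002195  0.00525917 -0.98866868  1.55643902]
 [ 0.          0.          0.          1.        ]]
```

View pics/top0.png

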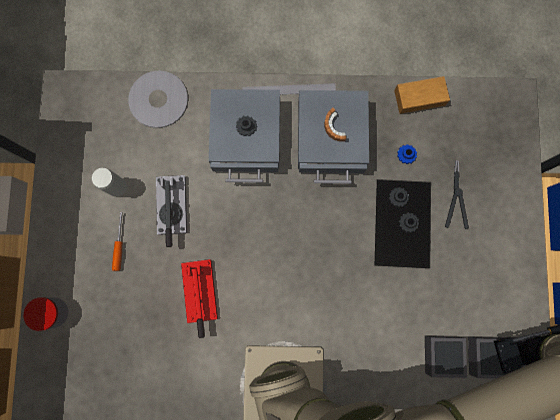

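View pics/side0.png

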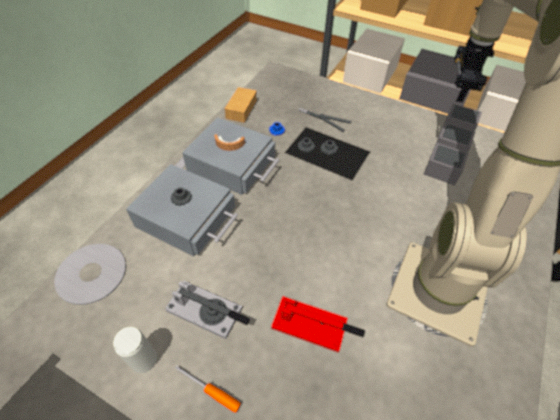

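The top picture shows the sprocket sign on the left cabinet (246,125) and the grey jig at (172,205), with its grip at (169,240). Two loose sprockets lie on the mat at (399,196) and (409,222). The red jig and the blue sprocket are decoys. Next I measure the poses.

```bash
cat > h.py <<'E'
from bench import r
import cv2, numpy as np
from scipy.spatial.transform import Rotation as R
def px2w(p,u,v,z):
    T=p["camera_from_world"]; Rm=T[:3,:3]; c=-Rm.T@T[:3,3]
    d=Rm.T@np.array([(u-p["cx"])/p["fx"],(v-p["cy"])/p["fy"],1])
    return c+d*(z-c[2])/d[2]
def w2px(p,X):
    c=p["camera_from_world"]@np.append(X,1); return np.array([p["fx"]*c[0]/c[2]+p["cx"],p["fy"]*c[1]/c[2]+p["cy"]])
def crop(p,name,l,t,w,h,k):
    cv2.imwrite("pics/"+name+".png",cv2.resize(p["frame"][t:t+h,l:l+w,::-1],None,fx=k,fy=k,interpolation=cv2.INTER_CUBIC))
def st():
    s=r.read_state(); e=R.from_quat(s["eef_rot"])
    print("t%.2f"%s["time"],"pos",np.round(s["ee_pos"],4),"x",np.round(e.as_matrix()[:,0],3),"y",np.round(e.as_matrix()[:,1],3),"z",np.round(e.as_matrix()[:,2],3),"F",np.round(s["ft_force"],1),"w%.4f"%s["width"],"q",np.round(s["joint_positions"],2))
def move(target,yaw=None):
    """deltas in tool frame (cm) to target; yaw: desired tool x direction angle in world with z down"""
    s=r.read_state(); e=R.from_quat(s["eef_rot"])
    print("d tool cm",np.round(e.inv().apply(np.array(target)-s["ee_pos"])*100,2))
    if yaw is not None:
        D=R.from_matrix(np.array([[np.cos(yaw),np.sin(yaw),0],[np.sin(yaw),-np.cos(yaw),0],[0,0,-1]]))
        print("rotvec",np.round((e.inv()*D).as_rotvec(),3))
E
python3 - <<'E'
from h import *
p=r.camera("top")
crop(p,"jig",140,165,60,100,6)
crop(p,"cab",200,80,175,110,4)
crop(p,"mat",365,140,80,130,4)
for t in["sprocket0","sprocket1","sprocket_sign","shoe_sign","jig","lever_tip","lever_hinge","lever","left_cabinet_drawer0_handle","left_cabinet_drawer0"]:
    print(t,[(np.round(d["rect"],1).tolist(),round(d["score"],2)) for d in r.search_frame(p,t)][:6])
st()
E
```

```text
sprocket0 [([401.5, 213.6, 416.8, 231.9], 0.83), ([388.6, 185.7, 410.4, 205.2], 0.68), ([160.8, 203.8, 178.8, 221.8], 0.63), ([397.3, 143.1, 418.2, 160.1], 0.57), ([211.1, 162.0, 275.0, 179.9], 0.28)]
sprocket1 [([401.5, 213.6, 416.8, 231.9], 0.83), ([388.6, 185.7, 410.4, 205.2], 0.68), ([160.8, 203.8, 178.8, 221.8], 0.63), ([397.3, 143.1, 418.2, 160.1], 0.57), ([211.1, 162.0, 275.0, 179.9], 0.28)]
sprocket_sign []
shoe_sign [([445.0, 160.3, 468.2, 226.3], 0.73), ([324.2, 106.9, 347.5, 141.9], 0.52)]
jig [([182.0, 259.5, 219.1, 338.8], 0.9), ([154.2, 175.6, 190.2, 247.4], 0.65)]
lever_tip [([163.0, 184.3, 169.6, 245.2], 0.86), ([191.8, 267.5, 207.7, 337.9], 0.74)]
lever_hinge [([155.8, 175.4, 189.2, 245.1], 0.98), ([182.4, 258.2, 217.7, 337.8], 0.7), ([399.0, 215.0, 416.9, 229.8], 0.28)]
lever [([163.6, 182.0, 174.5, 247.5], 0.78), ([194.0, 267.1, 201.4, 340.0], 0.59)]
left_cabinet_drawer0_handle [([213.4, 161.5, 276.0, 179.9], 0.94)]
left_cabinet_drawer0 [([207.4, 163.3, 277.8, 186.0], 0.94), ([237.8, 115.6, 255.1, 135.7], 0.37)]
t0.65 pos [ 0.1545 -0.6056  0.2336] x [0.969 0.247 0.   ] y [ 0.247 -0.969  0.   ] z [ 0. -0. -1.] F [-1.1  0.7 -0.8] w0.0869 q [ 1.3   0.33 -0.06  1.46  0.02  1.35 -0.09]
```

View pics/jig.png

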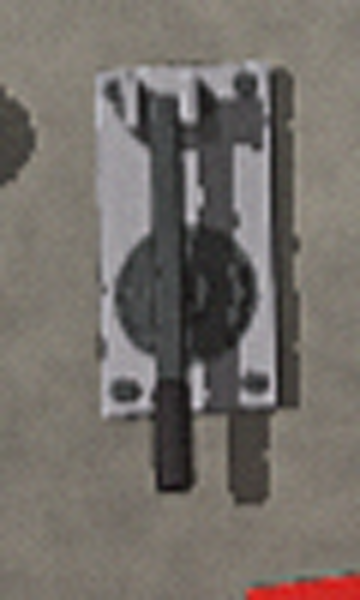

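View pics/cab.png

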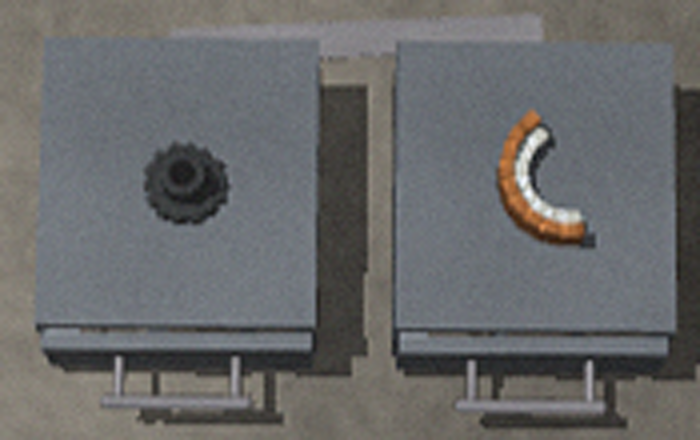

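View pics/mat.png

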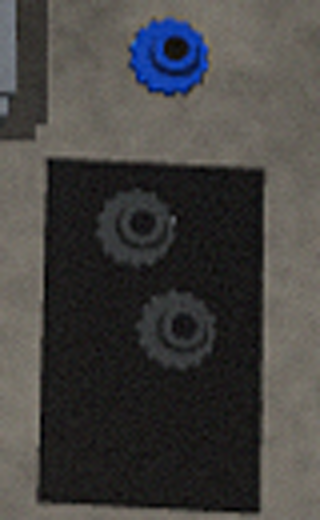

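The jig crop shows the grip at roughly (168.5,240) and its plate corners. The cabinet crop shows the left handle bar running from about (226,180) to (262,181).

Run:
```python
from h import *
p=r.camera("top")
def f(n,u,v,z): print(n,np.round(px2w(p,u,v,z),4))
J=lambda a,b:(140+a/6-.4,165+b/6-.4)
C=lambda a,b:(200+a/4-.4,80+b/4-.4)
M=lambda a,b:(365+a/4-.4,140+b/4-.4)
for c in[(96,68),(270,68),(275,408),(100,418)]: f("plate",*J(*c),.02)
f("hingeend lever",*J(164,95),.064); f("tip near",*J(173,490),.062); f("grip start",*J(173,380),.066)
f("disc0",*J(187,295),.029)
f("handle L",*C(104,402),.052);f("handle R",*C(250,405),.052)
for c in[(45,38),(318,40),(316,328),(37,326)]: f("top",*C(*c),.09)
f("sign",*C(183,172),.12); 
f("boss1",*M(143,222),.03);f("disc1",*M(136,229),.009)
f("boss2",*M(182,326),.03);f("disc2",*M(176,330),.009)
f("matc",*M(48,160),.0)
```

```text
plate [0.6219 0.4085 0.02  ]
plate [0.6237 0.3184 0.02  ]
plate [0.4471 0.3073 0.02  ]
plate [0.4402 0.3961 0.02  ]
hingeend lever [0.5993 0.3624 0.064 ]
tip near [0.401  0.3477 0.062 ]
grip start [0.4552 0.3497 0.066 ]
disc0 [0.503  0.3532 0.029 ]
handle L [0.6064 0.1869 0.052 ]
handle R [0.6063 0.0759 0.052 ]
top [0.8802 0.2378 0.09  ]
top [0.8827 0.0299 0.09  ]
top [0.6579 0.0266 0.09  ]
top [0.6553 0.2345 0.09  ]
sign [0.7668 0.127  0.12  ]
boss1 [ 0.5749 -0.348   0.03  ]
disc1 [ 0.5732 -0.3471  0.009 ]
boss2 [ 0.4951 -0.3766  0.03  ]
disc2 [ 0.4948 -0.377   0.009 ]
matc [ 0.6284 -0.2808  0.    ]
```

```bash
python3 -m jog '[[5,0,0,0,0,-0.08,0],[5,0,0,0,0,-0.08,-0.45],[5,0,0,0,0,-0.08,-0.45],[5,0,0,0,0,-0.08,-0.45],[5,0,0,0,0,-0.08,-0.45],[5,0,0,0,0,-0.08,-0.45],[5,0,0,0,0,-0.08,-0.45],[5,0,0,0,0,-0.08,-0.45]]'; python3 -c "
from h import *
st(); move([.606,.131,.2],1.585)"
```

```text
time: 1.7
ee_pos: [0.495, -0.4058, 0.2335]
eef_rot: [0.902, 0.431, 0.0, 0.0]
ft_force: [0.5, 0.5, -0.2]
width: 0.0253
t1.70 pos [ 0.495  -0.4058  0.2335] x [ 0.628  0.778 -0.   ] y [ 0.778 -0.628  0.   ] z [ 0. -0. -1.] F [ 0.5  0.5 -0.2] w0.0253 q [ 0.87  0.39 -0.33  1.4   0.13  1.37 -0.15]
d tool cm [ 48.75 -25.05   3.35]
rotvec [ 0.     0.    -0.693]
```

```bash
python3 -m jog '[[5.3,0,0,0,0,-0.08,-0.45],[5.3,0,0,0,0,-0.08,-0.45],[5.3,0,0,0,0,-0.08,-0.45],[5.3,0,0,0,0,-0.08,-0.45],[5.3,0,0,0,0,-0.08,-0.45],[5.3,0,0,0,0,-0.08,-0.45],[5.3,0,0,0,0,-0.08,-0.45],[5.3,0,0,0,0,-0.08,-0.45],[5.3,0,0,0,0,-0.053,-0.45]]'; python3 -c "
from h import *
st(); move([.606,.131,.13],1.585)"
```

```text
time: 2.82
ee_pos: [0.659, 0.0315, 0.2335]
eef_rot: [0.702, 0.712, 0.0, 0.0]
ft_force: [0.5, -0.3, 0.3]
width: 0.0242
t2.83 pos [0.659  0.0315 0.2335] x [-0.014  1.    -0.   ] y [1.    0.014 0.   ] z [ 0. -0. -1.] F [ 0.5 -0.3  0.3] w0.0242 q [ 0.31  0.48 -0.6   1.33  0.27  1.41 -0.27]
d tool cm [10.03 -5.16 10.35]
rotvec [ 0.  0. -0.]
```

```bash
python3 -m jog '[[5,-2.6,2,0,0,0,-0.45],[5,-2.6,3,0,0,0,-0.45],[0,0,3,0,0,0,-0.45],[0,0,2.5,0,0,0,-0.45],[0,0,0,0,0,0,-0.45],[0,0,0,0,0,0,-0.45]]'; python3 -c "
from h import *
st(); move([.606,.131,.044],1.585)
p=r.camera('top'); crop(p,'t1',180,120,130,100,5)
p=r.camera('side'); crop(p,'s1',130,100,190,170,4)"
```

```text
time: 3.58
ee_pos: [0.6068, 0.1283, 0.1303]
eef_rot: [0.703, 0.711, 0.001, 0.0]
ft_force: [0.2, -0.4, 0.7]
width: 0.0241
t3.58 pos [0.6068 0.1283 0.1303] x [-0.012  1.     0.   ] y [1.    0.012 0.001] z [ 0.001  0.    -1.   ] F [ 0.2 -0.4  0.7] w0.0241 q [ 0.21  0.47 -0.63  1.57  0.29  1.19 -0.47]
d tool cm [ 0.26 -0.09  8.63]
rotvec [ 0.001 -0.    -0.002]
```

View pics/s1.png

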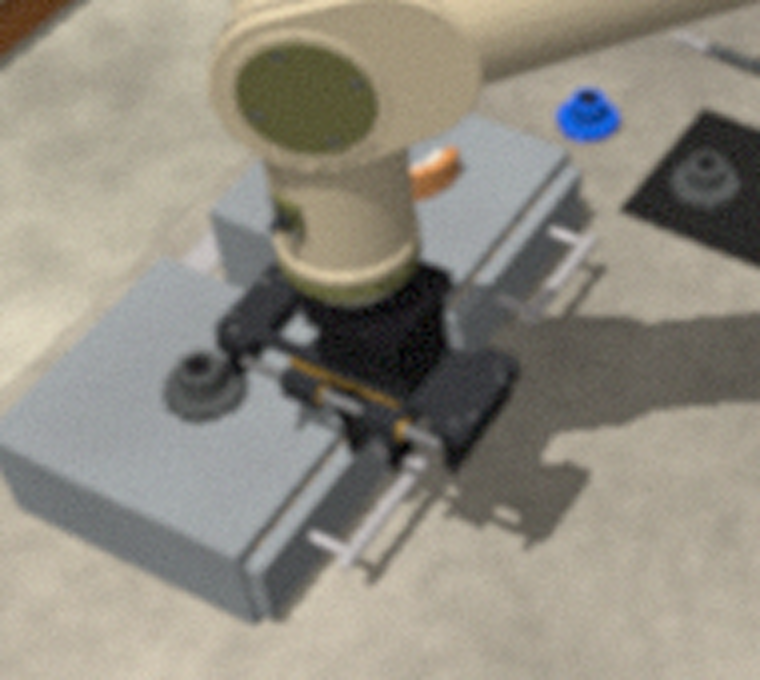

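View pics/t1.png

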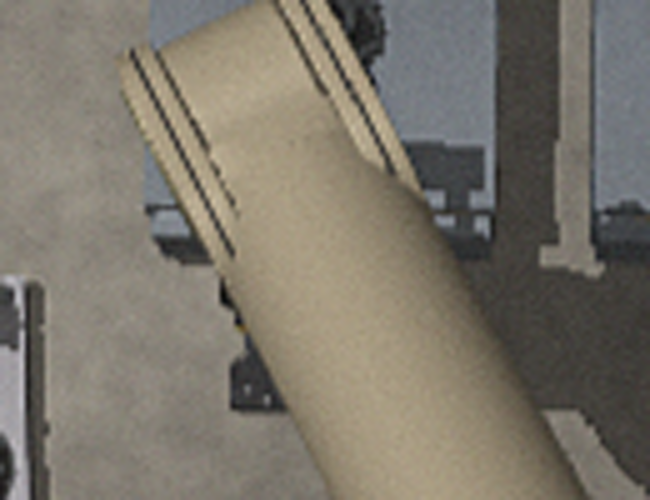

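The tool is above the handle, jaws across the bar. The gripper body stays about 30 mm short of the sign.

```bash
python3 -m jog '[[0.25,-0.1,2,0,0,0,-0.45],[0,0,2,0,0,0,-0.45],[0,0,2,0,0,0,-0.45],[0,0,1.5,0,0,0,-0.45],[0,0,1.1,0,0,0,-0.45],[0,0,0,0,0,0,-0.45]]'; python3 -m jog '[[0,0,0,0,0,0,-1],[0,0,0,0,0,0,-1],[0,0,0,0,0,0,-1],[0,0,0,0,0,0,-1]]' 30;  python3 -c "
from h import *
st()"
```

```text
time: 4.42
ee_pos: [0.6047, 0.1307, 0.0423]
eef_rot: [0.703, 0.711, -0.001, -0.0]
ft_force: [0.8, 0.9, 0.8]
width: 0.0239
time: 4.92
ee_pos: [0.606, 0.1309, 0.0439]
eef_rot: [0.703, 0.711, 0.001, 0.001]
ft_force: [3.3, 0.8, 2.2]
width: 0.0101
t4.92 pos [0.606  0.1309 0.0439] x [-0.012  1.     0.   ] y [1.    0.012 0.002] z [ 0.002  0.    -1.   ] F [3.3 0.8 2.2] w0.0101 q [ 0.18  0.56 -0.6   1.64  0.36  1.04 -0.52]
```

```bash
python3 -m jog '[[0,-1,0,0,0,0,-1],[0,-2,0,0,0,0,-1],[0,-2,0,0,0,0,-1],[0,-2,0,0,0,0,-1],[0,-2,0,0,0,0,-1],[0,-2,0,0,0,0,-1],[0,-2,0,0,0,0,-1],[0,-2,0,0,0,0,-1],[0,-1,0,0,0,0,-1],[0,0,0,0,0,0,-1]]';  python3 -c "
from h import *
st()"
```

```text
time: 6.18
ee_pos: [0.4443, 0.1296, 0.0437]
eef_rot: [0.702, 0.712, 0.0, -0.0]
ft_force: [-3.4, 4.9, 10.9]
width: 0.01
t6.17 pos [0.4443 0.1296 0.0437] x [-0.013  1.     0.   ] y [1.    0.013 0.   ] z [ 0.  0. -1.] F [-3.4  4.9 10.9] w0.0100 q [ 0.27  0.26 -0.71  2.05  0.22  0.91 -0.54]
```

```bash
python3 -m jog '[[0,-0.3,0,0,0,0,-1],[0,-0.3,0,0,0,0,-1],[0,0,0,0,0,0,-1],[0,0,0,0,0,0,-1]]';  python3 -c "
from h import *
st()"
```

```text
time: 6.68
ee_pos: [0.4425, 0.1296, 0.044]
eef_rot: [0.703, 0.711, 0.004, 0.002]
ft_force: [17.7, 5.4, -10.4]
width: 0.0098
t6.67 pos [0.4425 0.1296 0.044 ] x [-0.012  1.     0.003] y [1.    0.012 0.007] z [ 0.007  0.003 -1.   ] F [ 17.7   5.4 -10.4] w0.0098 q [ 0.27  0.25 -0.71  2.06  0.21  0.89 -0.54]
```

```bash
python3 -m jog '[[0,0.2,0,0,0,0,-0.45],[0,0,0,0,0,0,-0.45],[0,0,0,0,0,0,-0.45],[0,0,-2,0,0,0,-0.45],[0,0,-3,0,0,0,-0.45],[0,0,-4,0,0,0,-0.45],[0,0,-4,0,0,0,-0.45],[0,0,-4,0,0,0,-0.45],[0,0,-3,0,0,0,-0.45],[0,0,0,0,0,0,-0.45]]';  python3 -c "
from h import *
st()
move([.424,.350,.15],.066+np.pi)
p=r.camera('side'); crop(p,'s2',100,100,260,260,3)"
```

```text
time: 7.92
ee_pos: [0.4418, 0.129, 0.2449]
eef_rot: [0.703, 0.711, 0.001, 0.001]
ft_force: [0.7, 0.5, -0.5]
width: 0.0239
t7.92 pos [0.4418 0.129  0.2449] x [-0.012  1.    -0.   ] y [1.    0.012 0.003] z [ 0.003 -0.    -1.   ] F [ 0.7  0.5 -0.5] w0.0239 q [ 0.36 -0.01 -0.73  1.83 -0.    1.32 -0.36]
d tool cm [22.12 -1.54  9.48]
rotvec [ 0.002  0.003 -1.625]
```

View pics/s2.png

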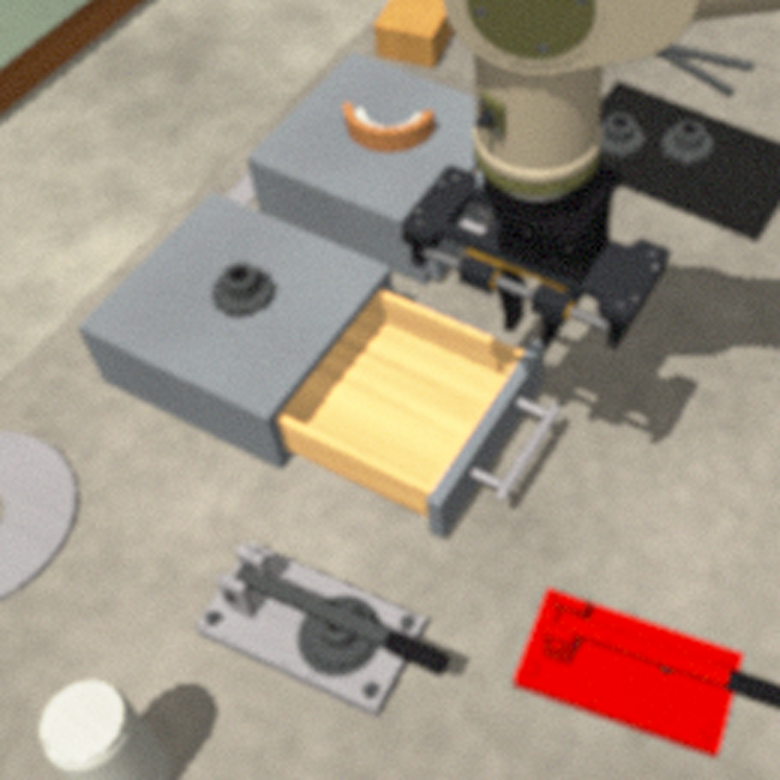

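The side view shows the drawer fully out and empty, with the jig free. Next is the lever.

```bash
python3 -m jog '[[4.4,-0.3,0,0,0,0,-0.1],[4.4,-0.3,0,0,0,0,-0.1],[4.4,-0.3,0,0,0,0,-0.1],[4.4,-0.3,0,0,0,0,-0.1],[4.5,-0.3,0,0,0,0,-0.1],[0,0,0,0,0,-0.16,-0.1],[0,0,0,0,0,-0.16,-0.1],[0,0,0,0,0,-0.16,-0.1],[0,0,0,0,0,-0.16,-0.1],[0,0,0,0,0,-0.16,-0.1],[0,0,0,0,0,-0.16,-0.1],[0,0,0,0,0,-0.16,-0.1],[0,0,0,0,0,-0.16,-0.1],[0,0,0,0,0,-0.16,-0.1],[0,0,0,0,0,-0.16,-0.1],[0,0,0,0,0,-0.025,-0.1],[0,0,0,0,0,0,-0.1]]';  python3 -c "
from h import *
st()
move([.422,.350,.051],.066+np.pi)
p=r.camera('side'); crop(p,'s3',130,200,220,200,3)"
```

```text
time: 10.1
ee_pos: [0.4232, 0.3494, 0.2424]
eef_rot: [-0.032, 0.999, -0.0, -0.001]
ft_force: [0.9, -1.2, 0.6]
width: 0.039
t10.10 pos [0.4232 0.3494 0.2424] x [-0.998 -0.064  0.001] y [-0.064  0.998 -0.   ] z [-0.001 -0.001 -1.   ] F [ 0.9 -1.2  0.6] w0.0390 q [ 0.19  0.38 -1.19  1.61  0.36  1.4   0.6 ]
d tool cm [ 0.1   0.08 19.15]
rotvec [-0.    -0.001 -0.002]
```

View pics/s3.png

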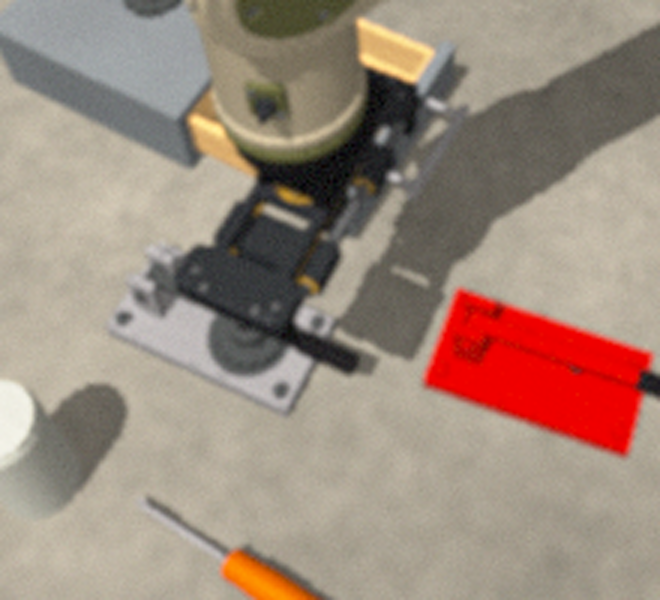

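```bash
python3 -m jog '[[0.1,0.1,4,0,0,0,-0.1],[0,0,4,0,0,0,-0.1],[0,0,4,0,0,0,-0.1],[0,0,3,0,0,0,-0.1],[0,0,2.5,0,0,0,-0.1],[0,0,1.6,0,0,0,-0.1],[0,0,0,0,0,0,-0.1],[0,0,0,0,0,0,-1],[0,0,0,0,0,0,-1],[0,0,0,0,0,0,-1],[0,0,0,0,0,0,-1]]' 8;  python3 -c "
from h import *
st()
"
```

```text
time: 11.52
ee_pos: [0.423, 0.3495, 0.0526]
eef_rot: [-0.033, 0.999, -0.001, 0.0]
ft_force: [-1.2, -5.6, 5.4]
width: 0.0179
t11.53 pos [0.423  0.3495 0.0526] x [-0.998 -0.065 -0.001] y [-0.065  0.998 -0.002] z [ 0.001 -0.002 -1.   ] F [-1.2 -5.6  5.4] w0.0179 q [ 0.06  0.58 -1.04  1.81  0.56  1.08  0.45]
```

```bash
python3 -m jog '[[-0.09,0,-1.7,0,0,0,-1],[-0.26,0,-1.7,0,0,0,-1],[-0.43,0,-1.65,0,0,0,-1],[-0.58,0,-1.6,0,0,0,-1],[-0.74,0,-1.55,0,0,0,-1],[-0.9,0,-1.45,0,0,0,-1],[-1.03,0,-1.35,0,0,0,-1],[-1.16,0,-1.25,0,0,0,-1],[-1.28,0,-1.15,0,0,0,-1],[-1.4,0,-1,0,0,0,-1]]';  python3 -c "
from h import *
st()
p=r.camera('side'); crop(p,'s4',130,200,220,200,3)
"
```

```text
time: 12.78
ee_pos: [0.5009, 0.3553, 0.1977]
eef_rot: [-0.033, 0.999, -0.0, -0.0]
ft_force: [-1.5, -2.8, -2.6]
width: 0.0178
t12.78 pos [0.5009 0.3553 0.1977] x [-0.998 -0.066  0.001] y [-0.066  0.998 -0.001] z [-0.001 -0.001 -1.   ] F [-1.5 -2.8 -2.6] w0.0178 q [ 0.09  0.55 -1.08  1.5   0.49  1.38  0.62]
```

View pics/s4.png

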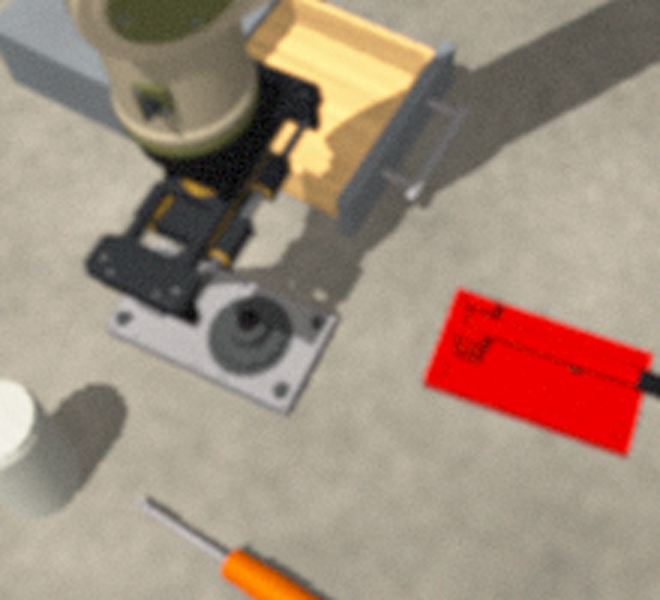

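The grip follows the arc at about 1.0 rad, and sprocket0 is uncovered. I continue to the stop.

```bash
python3 -m jog '[[-1.48,0,-0.85,0,0,0,-1],[-1.56,0,-0.7,0,0,0,-1],[-1.62,0,-0.54,0,0,0,-1],[-1.67,0,-0.37,0,0,0,-1],[-1.7,0,-0.2,0,0,0,-1],[-1.7,0,-0.04,0,0,0,-1],[-1.7,0,0.14,0,0,0,-1],[-1.68,0,0.31,0,0,0,-1],[-1.4,0,0.4,0,0,0,-1],[0,0,0,0,0,0,-1]]';  python3 -c "
from h import *
st()
"
```

```text
time: 14.08
ee_pos: [0.6467, 0.3661, 0.2162]
eef_rot: [-0.033, 0.999, 0.002, 0.001]
ft_force: [2.7, 0.5, 2.5]
width: 0.0179
t14.07 pos [0.6467 0.3661 0.2162] x [-0.998 -0.066 -0.002] y [-0.066  0.998  0.003] z [ 0.002  0.003 -1.   ] F [2.7 0.5 2.5] w0.0179 q [-0.07  0.78 -0.96  1.07  0.61  1.56  0.76]
```

```bash
python3 -m jog '[[-0.5,0,0.15,0,0,0,-1],[-0.5,0,0.15,0,0,0,-1],[0,0,0,0,0,0,-1],[0,0,0,0,0,0,-1]]';  python3 -c "
from h import *
st()
"
```

```text
time: 14.58
ee_pos: [0.6545, 0.3667, 0.2125]
eef_rot: [-0.034, 0.999, 0.0, -0.001]
ft_force: [-5.0, -1.7, 4.1]
width: 0.018
t14.57 pos [0.6545 0.3667 0.2125] x [-0.998 -0.068  0.001] y [-0.068  0.998  0.001] z [-0.001  0.001 -1.   ] F [-5.  -1.7  4.1] w0.0180 q [-0.09  0.8  -0.95  1.04  0.62  1.56  0.77]
```

Force is rising at the stop, so I release and go up. Then I check with the camera.

```bash
python3 -m jog '[[0,0,0,0,0,0,-0.2],[0,0,0,0,0,0,-0.2],[0,0,-3,0,0,0,-0.2],[0,0,-4,0,0,0,-0.2],[2,0,-2,0,0,0,0.3],[5,0,0,0,0,0,0.3],[5,0,0,0,0,0,0.3],[4,0,0,0,0,0,0.3],[0,0,0,0,0,0,0.3]]';  python3 -c "
from h import *
st()
p=r.camera('side'); crop(p,'s5',100,180,240,200,3); p=r.camera('top'); crop(p,'t5',130,60,320,240,2.5)
"
```

```text
time: 15.7
ee_pos: [0.4935, 0.356, 0.3026]
eef_rot: [-0.035, 0.999, -0.0, 0.001]
ft_force: [0.7, -0.5, -0.4]
width: 0.0563
t15.70 pos [0.4935 0.356  0.3026] x [-0.998 -0.069 -0.002] y [-0.069  0.998 -0.001] z [ 0.002 -0.001 -1.   ] F [ 0.7 -0.5 -0.4] w0.0563 q [ 0.08  0.47 -1.11  1.36  0.42  1.56  0.66]
```

View pics/s5.png

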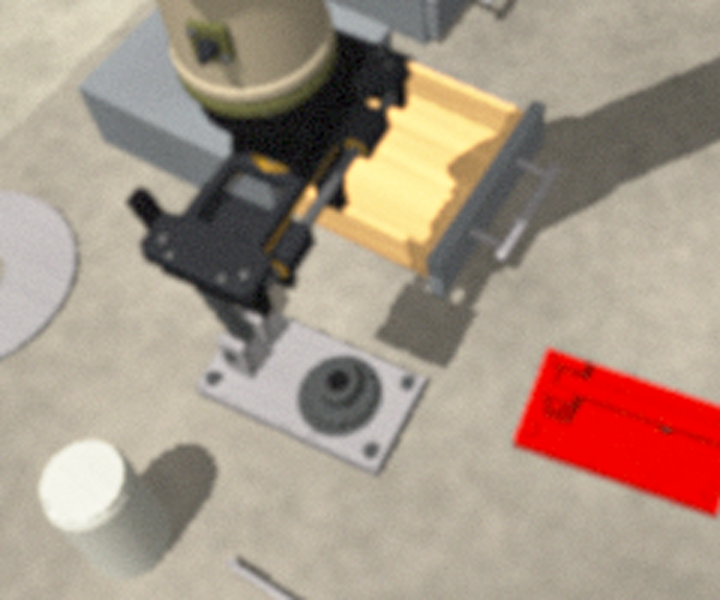

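View pics/t5.png

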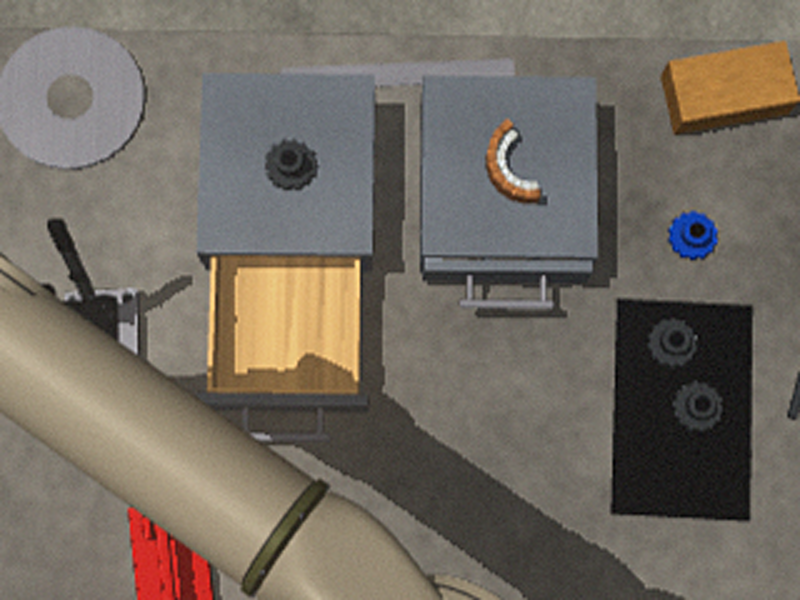

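Run:
```python
from h import *
p=r.camera('top'); f=lambda n,q,u,v,z: print(n,np.round(px2w(q,u,v,z),4))
f('handle',p,130+285/2.5-.3,60+437/2.5-.3,.052)
f('boss1',p,130+676/2.5-.3,60+340/2.5-.3,.03);f('boss2',p,130+701/2.5-.3,60+405/2.5-.3,.03)
print('levend pred',[np.round(w2px(p,np.array([.5935-.195*np.cos(a),.3616-.195*np.cos(a)*.066,.059+.195*np.sin(a)]))) for a in(1.6,1.7,1.8,1.85)])
f('frontpanel inner',p,130+285/2.5,60+393/2.5,.076)
f('roof',p,130+290/2.5,60+254/2.5,.09)
f('wallL',p,130+208/2.5-.3,60+320/2.5,.068);f('wallR',p,130+361/2.5-.3,60+320/2.5,.068)
q=r.camera('side')
f('s0 boss',q,100+338/3-.3,180+380/3-.3,.05)
f('s0 disc',q,100+340/3-.3,180+398/3-.3,.029)
print('levend side',[np.round((w2px(q,np.array([.5935-.195*np.cos(a),.3616-.195*np.cos(a)*.066,.059+.195*np.sin(a)]))-[100,180])*3) for a in(1.6,1.7,1.8,1.85)])
move([.5037,.3557,.043],np.pi+.066)
```

```text
handle [0.4416 0.1266 0.052 ]
boss1 [ 0.573  -0.3472  0.03  ]
boss2 [ 0.4933 -0.3765  0.03  ]
levend pred [array([151., 166.]), array([151., 159.]), array([152., 152.]), array([152., 149.])]
frontpanel inner [0.4906 0.1255 0.076 ]
roof [0.656  0.1237 0.09  ]
wallL [0.5782 0.2222 0.068 ]
wallR [0.5819 0.0386 0.068 ]
s0 boss [0.5025 0.3551 0.05  ]
s0 disc [0.4992 0.3613 0.029 ]
levend side [array([188., 209.]), array([166., 200.]), array([146., 194.]), array([136., 191.])]
d tool cm [-0.65  0.03 25.85]
rotvec [ 0.    -0.    -0.001]
```

The drawer handle has travelled 165 mm and the lever's end lies where 1.85 rad puts it, so both are open. sprocket0 is at about (0.503, 0.355). I pick it up.

```bash
python3 -m jog '[[-0.65,0,5,0,0,0,0.3],[0,0,5,0,0,0,0.3],[0,0,5,0,0,0,0.3],[0,0,4,0,0,0,0.3],[0,0,3,0,0,0,0.3],[0,0,2,0,0,0,0.3],[0,0,1.7,0,0,0,0.3],[0,0,0,0,0,0,0.3],[0,0,0,0,0,0,-1],[0,0,0,0,0,0,-1],[0,0,0,0,0,0,-1],[0,0,0,0,0,0,-1]]' 40;  python3 -c "
from h import *
st()
"
```

```text
time: 17.4
ee_pos: [0.5029, 0.3558, 0.0452]
eef_rot: [-0.033, 0.999, -0.0, 0.0]
ft_force: [-0.2, -0.6, 5.0]
width: 0.0328
t17.40 pos [0.5029 0.3558 0.0452] x [-0.998 -0.066 -0.001] y [-0.066  0.998 -0.   ] z [ 0.001  0.    -1.   ] F [-0.2 -0.6  5. ] w0.0328 q [ 0.02  0.7  -0.96  1.64  0.62  1.14  0.53]
```

```bash
python3 -m jog '[[0,0,-1,0,0,0,-1],[0,0,-2,0,0,0,-1],[0,0,-3,0,0,0,-1],[0,0,-3,0,0,0,-1],[0,0,0,0,0,0,-1]]';  python3 -c "
from h import *
st(); move([.605,.13,.13])
"
```

```text
time: 18.02
ee_pos: [0.5034, 0.3571, 0.1379]
eef_rot: [-0.033, 0.999, 0.001, 0.002]
ft_force: [0.2, 0.2, -3.3]
width: 0.0331
t18.02 pos [0.5034 0.3571 0.1379] x [-0.998 -0.066 -0.004] y [-0.066  0.998  0.002] z [ 0.004  0.003 -1.   ] F [ 0.2  0.2 -3.3] w0.0331 q [ 0.06  0.6  -1.03  1.56  0.53  1.28  0.59]
d tool cm [ -8.63 -23.33   0.77]
```

```bash
python3 -m jog '[[0,-2.3,0,0,0,0,-1],[0,-3,0,0,0,0,-1],[0,-3,0,0,0,0,-1],[-0.6,-3,0,0,0,0,-1],[-2,-3,0,0,0,0,-1],[-2,-3,0,0,0,0,-1],[-2,-3,0,0,0,0,-1],[-2,-3,0,0,0,0,-1],[0,0,0,0,0,0,-1],[0,0,0,0,0,0,-1]]';  python3 -c "
from h import *
st(); move([.605,.13,.048])
p=r.camera('side'); crop(p,'s6',100,130,240,200,3)
"
```

```text
time: 19.27
ee_pos: [0.6031, 0.1296, 0.1341]
eef_rot: [-0.033, 0.999, 0.0, -0.001]
ft_force: [-0.1, 0.9, -1.8]
width: 0.0328
t19.27 pos [0.6031 0.1296 0.1341] x [-0.998 -0.067  0.001] y [-0.067  0.998  0.   ] z [-0.001  0.    -1.   ] F [-0.1  0.9 -1.8] w0.0328 q [ 0.45  0.6  -1.01  1.56  0.52  1.27  1.  ]
d tool cm [-0.2   0.02  8.61]
```

View pics/s6.png

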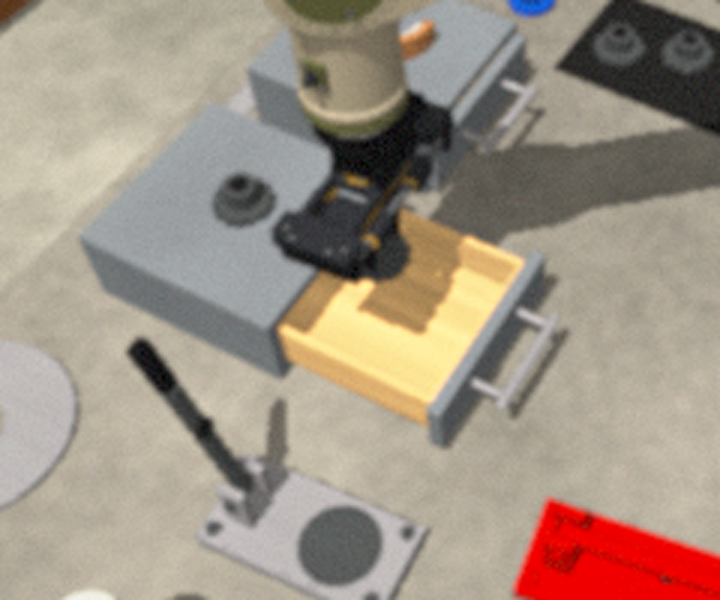

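The sprocket is held over the drawer (seen at about (390,255) in the crop) and the lever stands open. I lower it.

```bash
python3 -m jog '[[-0.1,0,2,0,0,0,-1],[0,0,2,0,0,0,-1],[0,0,2,0,0,0,-1],[0,0,1.2,0,0,0,-1],[0,0,0.8,0,0,0,-1],[0,0,0.4,0,0,0,-1],[0,0,0,0,0,0,-1],[0,0,0,0,0,0,-1]]';  python3 -c "
from h import *
st()
"
```

```text
time: 20.32
ee_pos: [0.6051, 0.1292, 0.0512]
eef_rot: [-0.033, 0.999, 0.0, 0.0]
ft_force: [1.1, 0.5, -2.8]
width: 0.033
t20.32 pos [0.6051 0.1292 0.0512] x [-0.998 -0.066 -0.001] y [-0.066  0.998  0.   ] z [ 0.001  0.    -1.   ] F [ 1.1  0.5 -2.8] w0.0330 q [ 0.41  0.68 -0.95  1.63  0.6   1.15  0.95]
```

```bash
python3 -m jog '[[0,0,0.25,0,0,0,-1],[0,0,0.2,0,0,0,-1],[0,0,0,0,0,0,-1]]';  python3 -c "
from h import *
st()
"
```

```text
time: 20.7
ee_pos: [0.6055, 0.1291, 0.0472]
eef_rot: [-0.033, 0.999, -0.0, 0.001]
ft_force: [-0.7, -1.3, 4.9]
width: 0.0327
t20.70 pos [0.6055 0.1291 0.0472] x [-0.998 -0.066 -0.002] y [-0.066  0.998 -0.   ] z [ 0.002 -0.    -1.   ] F [-0.7 -1.3  4.9] w0.0327 q [ 0.41  0.69 -0.95  1.63  0.6   1.14  0.95]
```

```bash
python3 -m jog '[[0,0,0,0,0,0,0.15],[0,0,0,0,0,0,0.15],[0,0,0,0,0,0,0.15],[0,0,-1.5,0,0,0,0.15],[0,0,-3,0,0,0,0.15],[0,0,-4,0,0,0,0.15],[0,0,-4,0,0,0,0.15],[0,0,-4,0,0,0.16,0.15],[0,0,-2,0,0,0.16,0.15],[0,0,0,0,0,0.16,0.15],[0,0,0,0,0,0.16,0.15],[0,0,0,0,0,0.16,0.15],[0,0,0,0,0,0.16,0.15],[0,0,0,0,0,0.16,0.15],[0,0,0,0,0,0.16,0.15],[0,0,0,0,0,0.16,0.15],[0,0,0,0,0,0.16,0.15]]';  python3 -c "
from h import *
st()
p=r.camera('side'); crop(p,'s7',100,60,270,220,2.9)
"
```

```text
time: 22.82
ee_pos: [0.6047, 0.1296, 0.2323]
eef_rot: [0.696, 0.718, 0.0, 0.0]
ft_force: [-0.3, 0.5, 0.2]
width: 0.0502
t22.82 pos [0.6047 0.1296 0.2323] x [-0.032  0.999  0.   ] y [0.999 0.032 0.001] z [ 0.001  0.    -1.   ] F [-0.3  0.5  0.2] w0.0502 q [ 0.29  0.42 -0.76  1.45  0.29  1.39 -0.45]
```

View pics/s7.png

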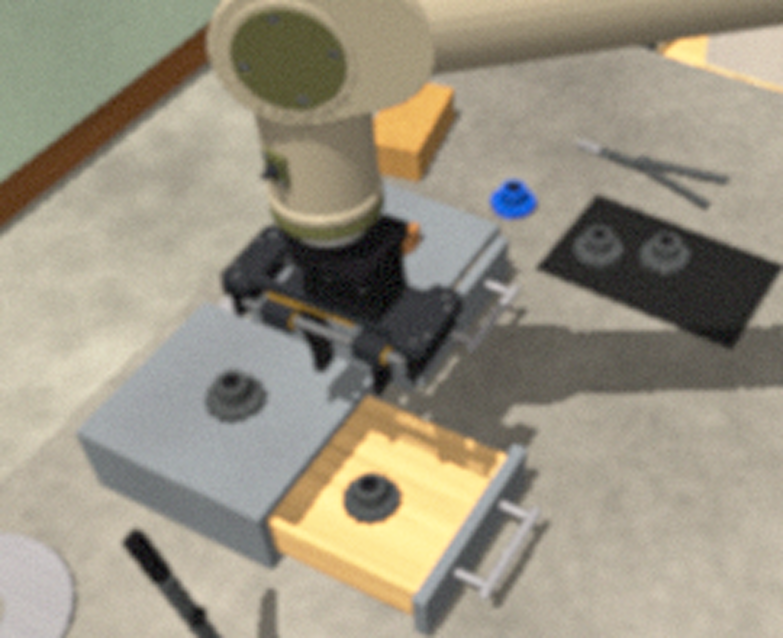

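```bash
python3 -m jog '[[-5.3,0,0,0,0,0.08,0.15],[-5.3,0,0,0,0,0.08,0.15],[-5.3,0,0,0,0,0.08,0.15],[-5.3,0,0,0,0,0.08,0.15],[-5.3,0,0,0,0,0.08,0.15],[-5.3,0,0,0,0,0.08,0.15],[-5.3,0,0,0,0,0.08,0.15],[-5.3,0,0,0,0,0.08,0.15],[-5.3,0,0,0,0,0.08,0.15],[0,0,0,0,0,0,0.15]]';  python3 -c "
from h import *
st(); move([.494,-.3768,.12])
p=r.camera('side'); crop(p,'s8',230,100,200,150,4)
"
```

```text
time: 24.12
ee_pos: [0.4716, -0.3234, 0.2318]
eef_rot: [0.904, 0.427, -0.001, 0.001]
ft_force: [0.1, 1.4, -0.0]
width: 0.0498
t24.12 pos [ 0.4716 -0.3234  0.2318] x [ 0.635  0.772 -0.002] y [ 0.772 -0.635  0.001] z [-0.001 -0.002 -1.   ] F [ 0.1  1.4 -0. ] w0.0498 q [ 0.91  0.25 -0.47  1.59  0.12  1.33 -0.25]
d tool cm [-2.68  5.11 11.19]
```

View pics/s8.png

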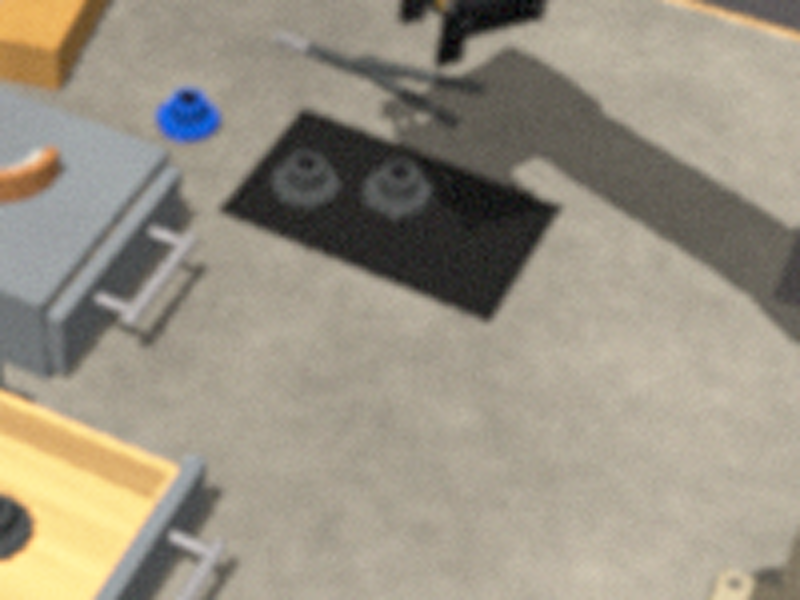

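```bash
python3 -m jog '[[-2.7,5.1,0,0,0,0,0.15],[0,0,4,0,0,0,0.15],[0,0,4,0,0,0,0.15],[0,0,3,0,0,0,0.15],[0,0,0,0,0,0,0.15]]';  python3 -c "
from h import *
st(); move([.494,-.3768,.026])
p=r.camera('side'); crop(p,'s9',280,80,120,100,6)
for d in ([.494,-.3768,.03],[.574,-.3476,.03]): print((w2px(p,np.array(d))-[280,80])*6)
"
```

```text
time: 24.8
ee_pos: [0.497, -0.37, 0.1195]
eef_rot: [0.902, 0.431, -0.0, -0.002]
ft_force: [0.3, 0.3, 0.2]
width: 0.0499
t24.80 pos [ 0.497  -0.37    0.1195] x [0.628 0.778 0.001] y [ 0.778 -0.628 -0.004] z [-0.002  0.003 -1.   ] F [0.3 0.3 0.2] w0.0499 q [ 0.9   0.44 -0.43  1.59  0.2   1.16 -0.25]
d tool cm [-0.73  0.23  9.35]
[298.25644505 375.17609899]
[158.26021796 359.95755774]
```

View pics/s9.png

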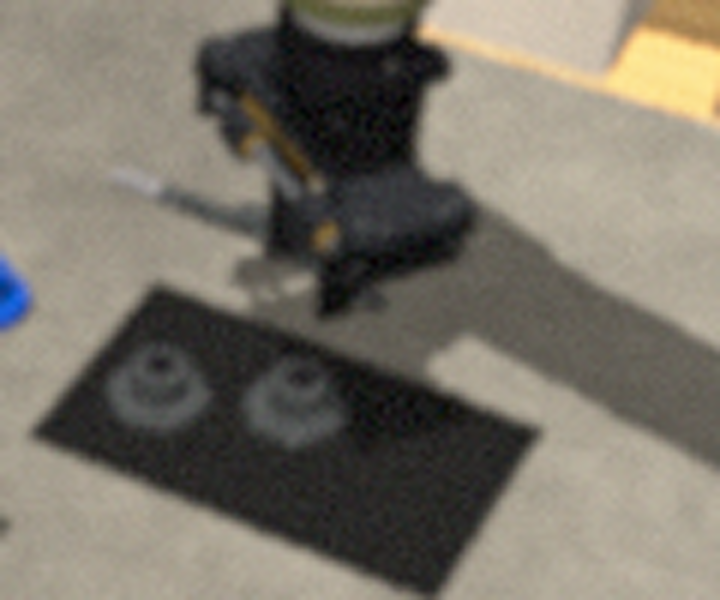

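The boss tops appear at (300,376) and (160,360), and the predictions match. I descend.

```bash
python3 -m jog '[[-0.7,0.2,2.5,0,0,0,0.15],[0,0,3,0,0,0,0.15],[0,0,2,0,0,0,0.15],[0,0,1.7,0,0,0,0.15],[0,0,0,0,0,0,0.15],[0,0,0,0,0,0,-1],[0,0,0,0,0,0,-1],[0,0,0,0,0,0,-1],[0,0,0,0,0,0,-1]]' 40;  python3 -c "
from h import *
st()
"
```

```text
time: 25.98
ee_pos: [0.4946, -0.3794, 0.0301]
eef_rot: [0.903, 0.429, 0.0, 0.001]
ft_force: [-0.9, -0.7, 5.5]
width: 0.0329
t25.98 pos [ 0.4946 -0.3794  0.0301] x [ 0.631  0.776 -0.   ] y [ 0.776 -0.631  0.001] z [ 0.001 -0.001 -1.   ] F [-0.9 -0.7  5.5] w0.0329 q [ 0.89  0.55 -0.4   1.65  0.25  1.   -0.27]
```

```bash
python3 -m jog '[[0,0,-1,0,0,0,-1],[0,0,-2,0,0,0,-1],[0,0,-3,0,0,0,-1],[0,0,-4,0,0,0,-1],[0,0,-3,0,0,0,-1],[4,-0.4,0,0,0,-0.07,-1],[4,-0.4,0,0,0,-0.07,-1],[4,-0.4,0,0,0,-0.07,-1],[4,-0.4,0,0,0,-0.07,-1],[4,-0.4,0,0,0,-0.07,-1],[4,-0.4,0,0,0,-0.07,-1],[4,-0.4,0,0,0,-0.07,-1],[4,-0.4,0,0,0,-0.07,-1],[4,-0.4,0,0,0,-0.07,-1],[0,0,0,0,0,0,-1]]';  python3 -c "
from h import *
st(); move([.545,.087,.14],1.58)
"
```

```text
time: 27.85
ee_pos: [0.6004, -0.0347, 0.1607]
eef_rot: [0.723, 0.691, 0.001, -0.0]
ft_force: [0.6, -1.0, -3.5]
width: 0.0329
t27.85 pos [ 0.6004 -0.0347  0.1607] x [0.046 0.999 0.002] y [ 0.999 -0.046  0.001] z [ 0.001  0.001 -1.   ] F [ 0.6 -1.  -3.5] w0.0329 q [ 0.52  0.41 -0.68  1.59  0.27  1.23 -0.25]
d tool cm [11.9  -6.09  2.08]
rotvec [ 0.001 -0.002 -0.055]
```

```bash
python3 -m jog '[[3,-1.6,0,0,0,0,-1],[3,-1.5,0,0,0,0,-1],[3,-1.5,0,0,0,0,-1],[2.9,-1.5,1,0,0,-0.05,-1],[0,0,0,0,0,0,-1],[0,0,0,0,0,0,-1]]';  python3 -c "
from h import *
st(); move([.545,.087,.053],1.58)
p=r.camera('side'); crop(p,'s10',100,110,240,200,3)
p=r.camera('top'); crop(p,'t10',130,60,320,240,2.5)
"
```

```text
time: 28.6
ee_pos: [0.5458, 0.0821, 0.149]
eef_rot: [0.708, 0.706, -0.0, 0.0]
ft_force: [0.1, -0.8, -3.4]
width: 0.0329
t28.60 pos [0.5458 0.0821 0.149 ] x [ 0.003  1.    -0.001] y [ 1.    -0.003 -0.   ] z [-0.    -0.001 -1.   ] F [ 0.1 -0.8 -3.4] w0.0329 q [ 0.41  0.33 -0.76  1.73  0.24  1.18 -0.42]
d tool cm [ 0.5  -0.08  9.6 ]
rotvec [-0.     0.001 -0.012]
```

View pics/s10.png

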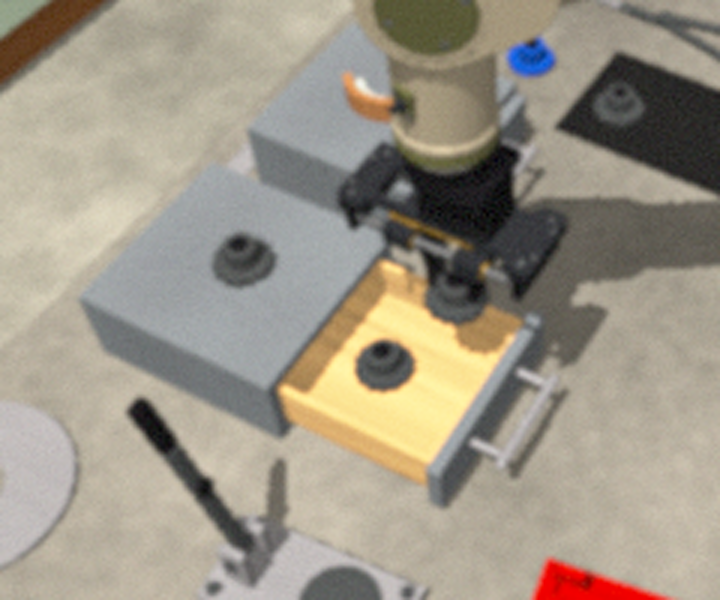

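View pics/t10.png

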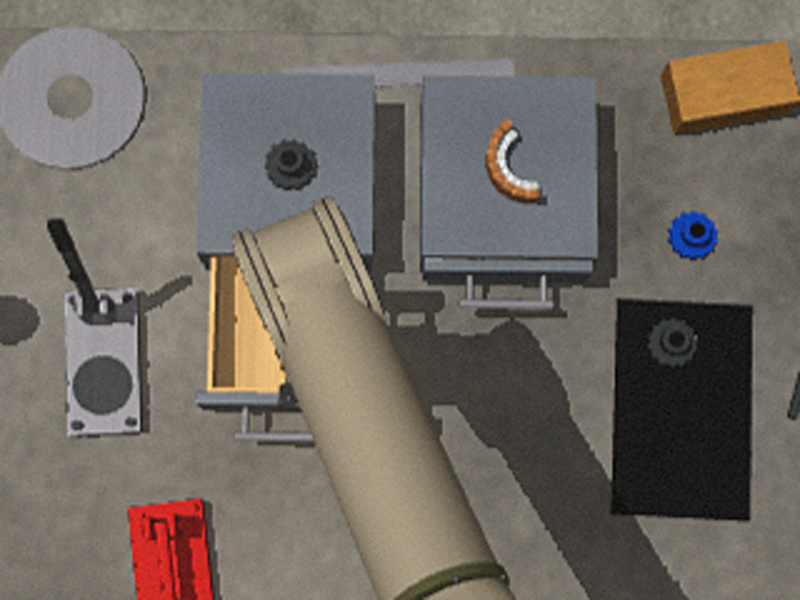

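```bash
python3 -m jog '[[0.5,0,2,0,0,0,-1],[0,0,2,0,0,0,-1],[0,0,2,0,0,0,-1],[0,0,1.8,0,0,0,-1],[0,0,1,0,0,0,-1],[0,0,0.5,0,0,0,-1],[0,0,0.3,0,0,0,-1],[0,0,0,0,0,0,-1]]';  python3 -c "
from h import *
st()
"
```

```text
time: 29.7
ee_pos: [0.546, 0.0877, 0.0534]
eef_rot: [0.708, 0.706, 0.0, 0.0]
ft_force: [-0.2, 0.3, -3.4]
width: 0.0325
t29.70 pos [0.546  0.0877 0.0534] x [ 0.003  1.    -0.   ] y [ 1.    -0.003  0.001] z [ 0.001 -0.    -1.   ] F [-0.2  0.3 -3.4] w0.0325 q [ 0.35  0.45 -0.71  1.81  0.34  1.01 -0.5 ]
```

```bash
python3 -m jog '[[0,0,0.3,0,0,0,-1],[0,0,0.2,0,0,0,-1],[0,0,0,0,0,0,-1]]';  python3 -c "
from h import *
st()
"
```

```text
time: 30.08
ee_pos: [0.5491, 0.0878, 0.0518]
eef_rot: [0.708, 0.706, 0.002, 0.003]
ft_force: [-1.4, -2.9, 21.9]
width: 0.0329
t30.07 pos [0.5491 0.0878 0.0518] x [ 0.004  1.    -0.   ] y [ 1.    -0.004  0.007] z [ 0.007 -0.    -1.   ] F [-1.4 -2.9 21.9] w0.0329 q [ 0.35  0.45 -0.71  1.81  0.35  1.   -0.5 ]
```

Contact is firm at 22 N, so I ease off, release and lift.

```bash
python3 -m jog '[[0,0,-0.2,0,0,0,-1],[0,0,0,0,0,0,0.05],[0,0,0,0,0,0,0.1],[0,0,0,0,0,0,0.1],[0,0,-1.5,0,0,0,0.15],[0,0,-3,0,0,0,0.15],[0,0,-4,0,0,0,0.15],[0,0,-4,0,0,0,0.15],[0,0,-5,0,0,0,0.15],[-5,0.4,0,0,0,0.07,0.15],[-5,0.4,0,0,0,0.07,0.15],[-5,0.4,0,0,0,0.07,0.15],[-5,0.4,0,0,0,0.07,0.15],[-5,0.4,0,0,0,0.07,0.15],[-5,0.4,0,0,0,0.07,0.15],[-5,0.4,0,0,0,0.07,0.15],[-5,0.4,0,0,0,0.07,0.15],[0,0,0,0,0,0,0.15]]';  python3 -c "
from h import *
st(); move([.574,-.3476,.12])
p=r.camera('side'); crop(p,'s11',160,90,260,210,3)
print((w2px(p,np.array([.574,-.3476,.03]))-[160,90])*3)
"
```

```text
time: 32.33
ee_pos: [0.4772, -0.3071, 0.2258]
eef_rot: [0.878, 0.48, -0.001, 0.0]
ft_force: [1.0, 1.0, -0.7]
width: 0.05
t32.33 pos [ 0.4772 -0.3071  0.2258] x [ 0.54   0.842 -0.001] y [ 0.842 -0.54   0.   ] z [-0.    -0.001 -1.   ] F [ 1.   1.  -0.7] w0.0500 q [ 0.89  0.25 -0.47  1.61  0.12  1.31 -0.17]
d tool cm [ 1.83 10.33 10.58]
[439.13010898 149.97877887]
```

View pics/s11.png

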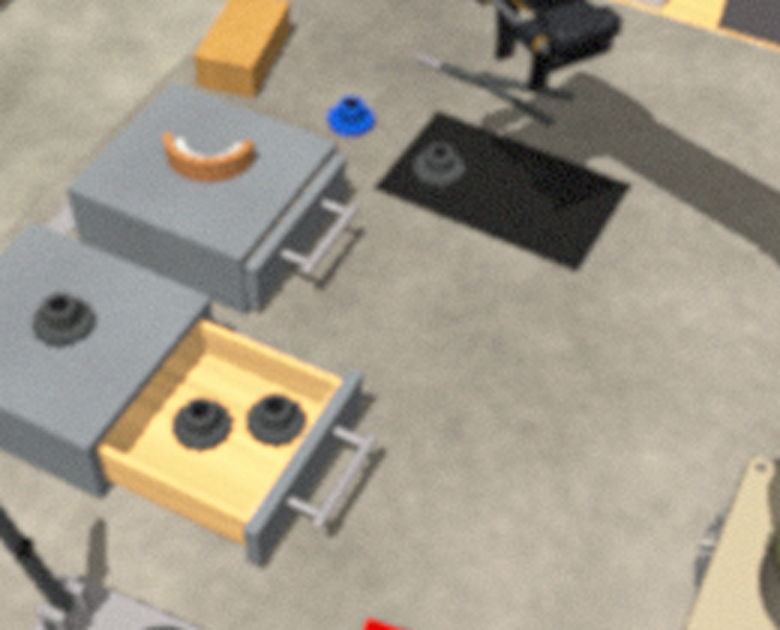

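```bash
python3 -m jog '[[0.9,5.2,0,0,0,0,0.15],[0.9,5.1,2,0,0,0,0.15],[0,0,4,0,0,0,0.15],[0,0,4.5,0,0,0,0.15],[0,0,0,0,0,0,0.15],[0,0,0,0,0,0,0.15]]';  python3 -c "
from h import *
st(); move([.574,-.3476,.028])
p=r.camera('side'); crop(p,'s12',250,80,120,100,6)
print((w2px(p,np.array([.574,-.3476,.03]))-[250,80])*6)
"
```

```text
time: 33.12
ee_pos: [0.5775, -0.3421, 0.1227]
eef_rot: [0.875, 0.483, 0.001, 0.001]
ft_force: [0.3, 0.3, 0.7]
width: 0.0501
t33.12 pos [ 0.5775 -0.3421  0.1227] x [0.533 0.846 0.001] y [ 0.846 -0.533  0.003] z [ 0.003 -0.001 -1.   ] F [0.3 0.3 0.7] w0.0501 q [ 0.79  0.55 -0.45  1.44  0.24  1.21 -0.25]
d tool cm [-0.66 -0.03  9.47]
[338.26021796 359.95755774]
```

View pics/s12.png

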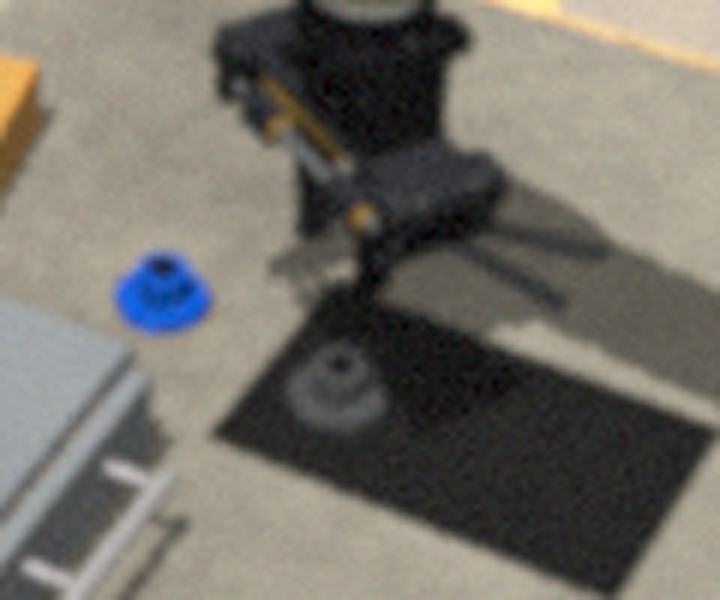

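The boss top at (342,361) matches the prediction, so I descend and grip.

```bash
python3 -m jog '[[-0.65,0,2.5,0,0,0,0.15],[0,0,3,0,0,0,0.15],[0,0,2,0,0,0,0.15],[0,0,1.7,0,0,0,0.15],[0,0,0,0,0,0,0.15],[0,0,0,0,0,0,-1],[0,0,0,0,0,0,-1],[0,0,0,0,0,0,-1],[0,0,0,0,0,0,-1]]' 40;  python3 -c "
from h import *
st()
"
```

```text
time: 34.3
ee_pos: [0.5733, -0.3484, 0.0292]
eef_rot: [0.876, 0.483, 0.0, 0.001]
ft_force: [-0.6, 0.0, 4.2]
width: 0.0327
t34.30 pos [ 0.5733 -0.3484  0.0292] x [ 0.534  0.846 -0.   ] y [ 0.846 -0.534  0.002] z [ 0.001 -0.001 -1.   ] F [-0.6  0.   4.2] w0.0327 q [ 0.78  0.64 -0.42  1.51  0.29  1.05 -0.27]
```

```bash
python3 -m jog '[[0,0,-1,0,0,0,-1],[0,0,-2,0,0,0,-1],[0,0,-3,0,0,0,-1],[0,0,-4,0,0,0,-1],[0,-1,-3,0,0,0,-1],[4.2,-1.2,-1,0,0,-0.06,-1],[4.2,-1.2,0,0,0,-0.06,-1],[4.2,-1.2,0,0,0,-0.06,-1],[4.2,-1,0,0,0,-0.06,-1],[4.2,-1,0,0,0,-0.06,-1],[4.2,-1,0,0,0,-0.06,-1],[4.2,-1,0,0,0,-0.06,-1],[4.2,-1,0,0,0,-0.06,-1],[4.2,-0.5,0,0,0,-0.06,-1],[0,0,0,0,0,0,-1]]';  python3 -c "
from h import *
st(); move([.545,.173,.15],1.58)
"
```

```text
time: 36.17
ee_pos: [0.5976, 0.0469, 0.1697]
eef_rot: [0.713, 0.701, 0.001, -0.0]
ft_force: [0.5, 0.2, -2.6]
width: 0.0327
t36.17 pos [0.5976 0.0469 0.1697] x [0.016 1.    0.002] y [ 1.    -0.016  0.001] z [ 0.001  0.002 -1.   ] F [ 0.5  0.2 -2.6] w0.0327 q [ 0.41  0.41 -0.71  1.59  0.27  1.25 -0.36]
d tool cm [12.52 -5.46  1.98]
rotvec [ 0.001 -0.002 -0.025]
```

```bash
python3 -m jog '[[3.1,-1.35,0,0,0,0,-1],[3.1,-1.35,0,0,0,0,-1],[3.1,-1.35,0,0,0,0,-1],[3.2,-1.4,1,0,0,0,-1],[0,0,1,0,0,0,-1],[0,0,0,0,0,0,-1]]';  python3 -c "
from h import *
st(); move([.545,.173,.053],1.58)
p=r.camera('side'); crop(p,'s13',100,110,240,200,3)
"
```

```text
time: 36.92
ee_pos: [0.5467, 0.1669, 0.148]
eef_rot: [0.716, 0.698, -0.001, 0.0]
ft_force: [0.1, -0.7, -2.4]
width: 0.0329
t36.92 pos [0.5467 0.1669 0.148 ] x [ 0.024  1.    -0.001] y [ 1.    -0.024 -0.001] z [-0.001 -0.001 -1.   ] F [ 0.1 -0.7 -2.4] w0.0329 q [ 0.25  0.38 -0.76  1.68  0.28  1.2  -0.6 ]
d tool cm [ 0.62 -0.18  9.49]
rotvec [-0.001  0.001 -0.033]
```

View pics/s13.png

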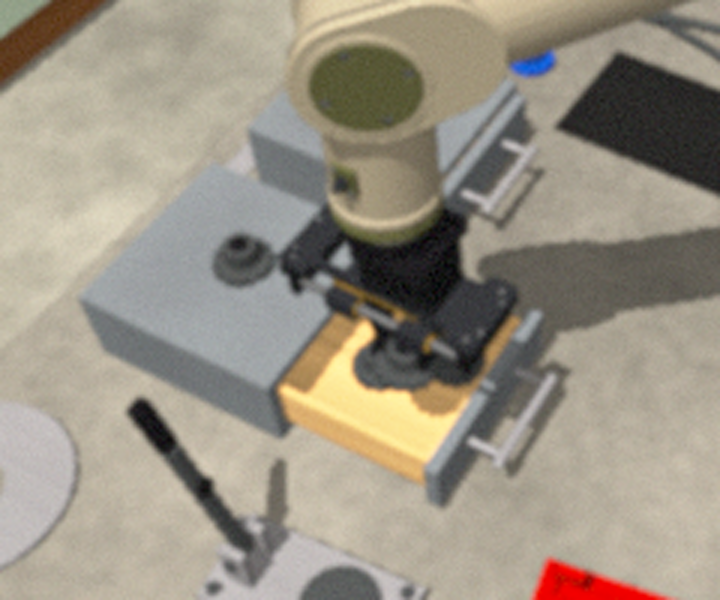

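```bash
python3 -m jog '[[0.6,-0.2,2,0,0,0,-1],[0,0,2,0,0,0,-1],[0,0,2,0,0,0,-1],[0,0,1.8,0,0,0,-1],[0,0,1,0,0,0,-1],[0,0,0.5,0,0,0,-1],[0,0,0.2,0,0,0,-1],[0,0,0,0,0,0,-1]]';  python3 -c "
from h import *
st()
"
```

```text
time: 37.98
ee_pos: [0.5451, 0.1745, 0.0536]
eef_rot: [0.715, 0.699, 0.0, 0.0]
ft_force: [-0.3, 0.4, -2.4]
width: 0.0329
t37.98 pos [0.5451 0.1745 0.0536] x [0.023 1.    0.   ] y [ 1.    -0.023  0.001] z [ 0.001  0.    -1.   ] F [-0.3  0.4 -2.4] w0.0329 q [ 0.2   0.49 -0.72  1.76  0.37  1.03 -0.68]
```

```bash
python3 -m jog '[[0,0,0.25,0,0,0,-1],[0,0,0.15,0,0,0,-1],[0,0,0,0,0,0,-1]]';  python3 -c "
from h import *
st()
"
```

```text
time: 38.35
ee_pos: [0.5462, 0.1745, 0.051]
eef_rot: [0.715, 0.699, 0.001, 0.001]
ft_force: [-2.0, -1.7, 11.3]
width: 0.033
t38.35 pos [0.5462 0.1745 0.051 ] x [0.023 1.    0.   ] y [ 1.    -0.023  0.003] z [ 0.003 -0.    -1.   ] F [-2.  -1.7 11.3] w0.0330 q [ 0.19  0.49 -0.72  1.76  0.37  1.02 -0.68]
```

Contact. I release, lift, and back off a little to look.

```bash
python3 -m jog '[[0,0,0,0,0,0,0.05],[0,0,0,0,0,0,0.1],[0,0,0,0,0,0,0.1],[0,0,-1.5,0,0,0,0.1],[0,0,-3,0,0,0,0.1],[0,0,-4,0,0,0,0],[0,0,-4,0,0,0,-0.45],[0,0,-4,0,0,0,-0.45],[-4,-3,0,0,0,0,-0.45],[-4,-3,0,0,0,0,-0.45],[-4,-2,0,0,0,0,-0.45],[0,0,0,0,0,0,-0.45]]';  python3 -c "
from h import *
st(); move([.4418,.13,.13],1.58)
p=r.camera('side'); crop(p,'s14',100,110,240,200,3)
p=r.camera('top'); crop(p,'t14',130,60,320,240,2.5)
"
```

```text
time: 39.85
ee_pos: [0.4612, 0.0533, 0.2151]
eef_rot: [0.717, 0.697, -0.0, 0.001]
ft_force: [1.2, 0.3, 0.8]
width: 0.0241
t39.85 pos [0.4612 0.0533 0.2151] x [ 0.027  1.    -0.003] y [ 1.    -0.027  0.001] z [ 0.001 -0.003 -1.   ] F [1.2 0.3 0.8] w0.0241 q [ 0.54  0.03 -0.76  1.86  0.03  1.26 -0.25]
d tool cm [ 7.64 -2.16  8.49]
rotvec [ 0.001  0.003 -0.037]
```

View pics/s14.png

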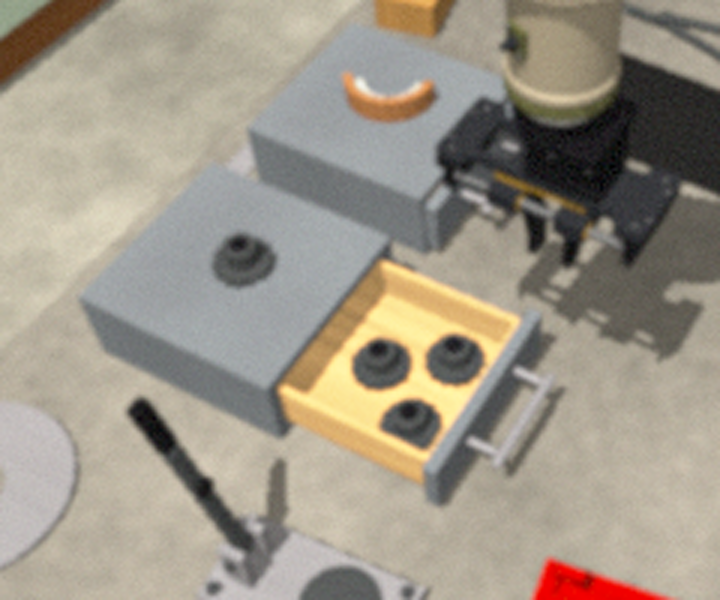

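View pics/t14.png

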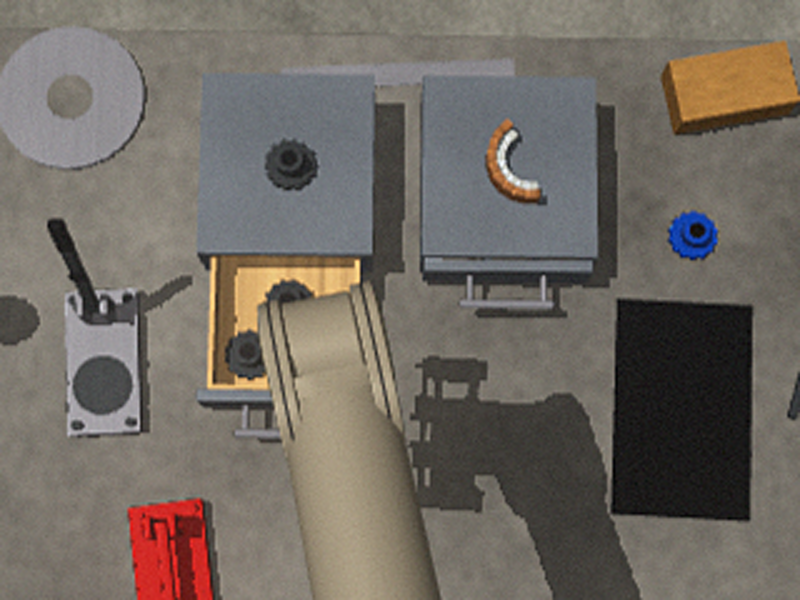

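All three sprockets lie flat and apart in the drawer, at (380,355), (455,350) and (410,415) in the side crop. The mat is empty. Next I close the drawer by its handle.

```bash
python3 -m jog '[[3.8,-1.1,1.5,0,0,-0.03,-0.45],[3.8,-1.1,3,0,0,0,-0.45],[0,0,4,0,0,0,-0.45],[0,0,0,0,0,0,-0.45],[0,0,0,0,0,0,-0.45]]';  python3 -c "
from h import *
st(); move([.4415,.13,.045],1.58)
p=r.camera('side'); crop(p,'s15',180,150,160,130,5)
"
```

```text
time: 40.58
ee_pos: [0.4414, 0.1332, 0.1305]
eef_rot: [0.704, 0.71, 0.001, 0.0]
ft_force: [-0.4, -0.1, -0.5]
width: 0.0235
t40.58 pos [0.4414 0.1332 0.1305] x [-0.008  1.     0.001] y [1.    0.008 0.001] z [ 0.001  0.001 -1.   ] F [-0.4 -0.1 -0.5] w0.0235 q [ 0.42  0.13 -0.84  1.97  0.11  1.08 -0.47]
d tool cm [-0.33 -0.    8.55]
rotvec [ 0.001 -0.001 -0.002]
```

View pics/s15.png

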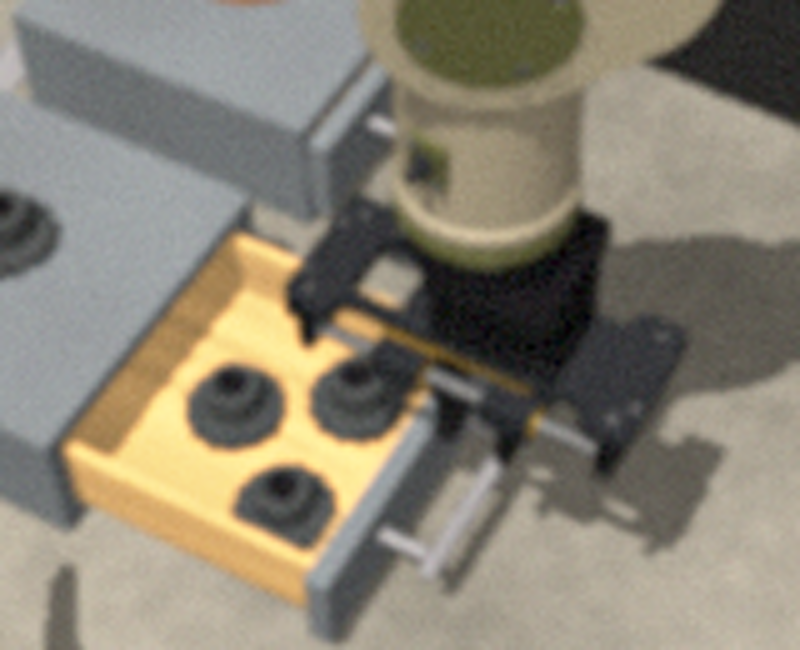

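```bash
python3 -m jog '[[-0.3,0,2,0,0,0,-0.45],[0,0,2,0,0,0,-0.45],[0,0,2,0,0,0,-0.45],[0,0,1.5,0,0,0,-0.45],[0,0,1,0,0,0,-0.45],[0,0,0,0,0,0,-0.45],[0,0,0,0,0,0,-1],[0,0,0,0,0,0,-1],[0,0,0,0,0,0,-1]]' 30;  python3 -c "
from h import *
st()"
```

```text
time: 41.75
ee_pos: [0.4425, 0.1295, 0.045]
eef_rot: [0.705, 0.709, 0.002, 0.001]
ft_force: [9.1, 1.1, -5.5]
width: 0.0103
t41.75 pos [0.4425 0.1295 0.045 ] x [-0.007  1.     0.001] y [1.    0.007 0.004] z [ 0.004  0.001 -1.   ] F [ 9.1  1.1 -5.5] w0.0103 q [ 0.36  0.28 -0.8   2.05  0.25  0.91 -0.58]
```

```bash
python3 -m jog '[[0,0.6,0,0,0,0,-1],[0,1.2,0,0,0,0,-1],[0,1.6,0,0,0,0,-1],[0,1.6,0,0,0,0,-1],[0,1.6,0,0,0,0,-1],[0,1.6,0,0,0,0,-1],[0,1.6,0,0,0,0,-1],[0,1.6,0,0,0,0,-1],[0,1.6,0,0,0,0,-1],[0,1.2,0,0,0,0,-1],[0,1,0,0,0,0,-1],[0,0.6,0,0,0,0,-1],[0,0.4,0,0,0,0,-1],[0,0,0,0,0,0,-1]]';  python3 -c "
from h import *
st()"
```

```text
time: 43.5
ee_pos: [0.6033, 0.1308, 0.0449]
eef_rot: [0.705, 0.71, 0.0, 0.0]
ft_force: [0.5, 1.0, 4.2]
width: 0.0099
t43.50 pos [0.6033 0.1308 0.0449] x [-0.007  1.     0.   ] y [1.    0.007 0.001] z [ 0.001  0.    -1.   ] F [0.5 1.  4.2] w0.0099 q [ 0.24  0.58 -0.69  1.65  0.41  1.06 -0.56]
```

```bash
python3 -m jog '[[0,0.4,0,0,0,0,-1],[0,0.3,0,0,0,0,-1],[0,0.2,0,0,0,0,-1],[0,0,0,0,0,0,-1]]';  python3 -c "
from h import *
st()"
```

```text
time: 44.0
ee_pos: [0.6083, 0.1308, 0.0448]
eef_rot: [0.704, 0.71, -0.003, -0.002]
ft_force: [-20.6, -3.8, 21.6]
width: 0.0102
t44.00 pos [0.6083 0.1308 0.0448] x [-0.008  1.    -0.002] y [ 1.     0.008 -0.007] z [-0.007 -0.002 -1.   ] F [-20.6  -3.8  21.6] w0.0102 q [ 0.23  0.6  -0.68  1.62  0.41  1.08 -0.56]
```

The drawer is against its end stop. I release and lift.

```bash
python3 -m jog '[[0,-0.15,0,0,0,0,-0.45],[0,0,0,0,0,0,-0.45],[0,0,0,0,0,0,-0.45],[0,0,-2,0,0,0,-0.45],[0,0,-4,0,0,0,-0.45],[0,0,-5,0,0,0,-0.3],[0,0,-5,0,0,0,-0.1],[0,0,-5,0,0,0,-0.1],[0,0,-4,0,0,0,-0.1],[0,0,0,0,0,0,-0.1]]';  python3 -c "
from h import *
st(); move([.645,.365,.30],.066+np.pi)
p=r.camera('side'); crop(p,'s16',100,110,240,200,3)
"
```

```text
time: 45.25
ee_pos: [0.6111, 0.1316, 0.2992]
eef_rot: [0.704, 0.71, 0.003, 0.002]
ft_force: [-0.3, 0.1, -0.1]
width: 0.0395
t45.25 pos [0.6111 0.1316 0.2992] x [-0.007  1.     0.002] y [1.    0.007 0.007] z [ 0.007  0.002 -1.   ] F [-0.3  0.1 -0.1] w0.0395 q [ 0.27  0.4  -0.76  1.33  0.27  1.51 -0.46]
d tool cm [ 2.331e+01  3.560e+00 -2.000e-02]
rotvec [ 0.006  0.004 -1.629]
```

View pics/s16.png

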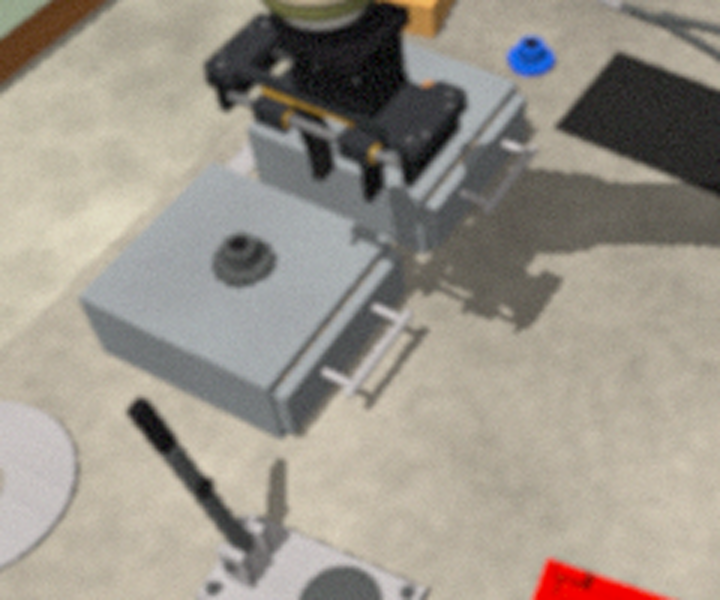

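```bash
python3 -m jog '[[0,0,0,0,0,-0.16,-0.1],[0,0,0,0,0,-0.16,-0.1],[0,0,0,0,0,-0.16,-0.1],[0,0,0,0,0,-0.16,-0.1],[0,0,0,0,0,-0.16,-0.1],[0,0,0,0,0,-0.16,-0.1],[0,0,0,0,0,-0.16,-0.1],[0,0,0,0,0,-0.16,-0.1],[0,0,0,0,0,-0.16,-0.1],[0,0,0,0,0,-0.16,-0.1],[0,0,0,0,0,-0.03,-0.1],[0,0,0,0,0,0,-0.1]]';  python3 -c "
from h import *
st(); move([.648,.3655,.30],.066+np.pi)
"
```

```text
time: 46.8
ee_pos: [0.6099, 0.1305, 0.2938]
eef_rot: [-0.032, 0.999, -0.0, -0.0]
ft_force: [0.8, 0.7, -1.1]
width: 0.0391
t46.80 pos [0.6099 0.1305 0.2938] x [-0.998 -0.064  0.001] y [-0.064  0.998 -0.   ] z [-0.001 -0.    -1.   ] F [ 0.8  0.7 -1.1] w0.0391 q [ 0.44  0.49 -1.04  1.33  0.42  1.55  1.08]
d tool cm [-5.29 23.21 -0.63]
rotvec [-0.    -0.001 -0.002]
```

```bash
python3 -m jog '[[-1.3,4.6,-0.5,0,0,0,-0.1],[-1.3,4.6,0,0,0,0,-0.1],[-1.3,4.6,0,0,0,0,-0.1],[-1.3,4.7,0,0,0,0,-0.1],[0,4.7,0,0,0,0,-0.1],[0,0,0,0,0,0,-0.1],[0,0,0,0,0,0,-0.1]]';  python3 -c "
from h import *
st(); move([.645,.3655,.214],.066+np.pi)
p=r.camera('side'); crop(p,'s17',80,150,200,170,4)
"
```

```text
time: 47.68
ee_pos: [0.6467, 0.3655, 0.299]
eef_rot: [-0.032, 0.999, -0.0, 0.0]
ft_force: [0.7, -0.8, -0.3]
width: 0.0392
t47.67 pos [0.6467 0.3655 0.299 ] x [-0.998 -0.065 -0.   ] y [-0.065  0.998 -0.001] z [ 0.    -0.001 -1.   ] F [ 0.7 -0.8 -0.3] w0.0392 q [-0.13  0.75 -0.95  0.91  0.59  1.71  0.8 ]
d tool cm [0.17 0.02 8.5 ]
rotvec [-0.001  0.    -0.001]
```

View pics/s17.png

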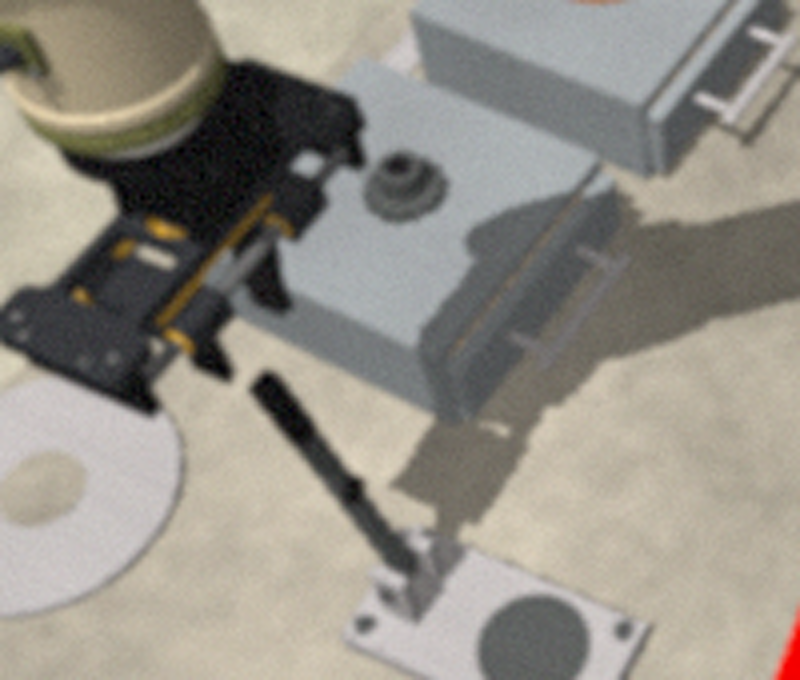

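```bash
python3 -m jog '[[0.2,0,2,0,0,0,-0.1],[0,0,2.5,0,0,0,-0.1],[0,0,2,0,0,0,-0.1],[0,0,2,0,0,0,-0.1],[0,0,0,0,0,0,-0.1],[0,0,0,0,0,0,-1],[0,0,0,0,0,0,-1],[0,0,0,0,0,0,-1],[0,0,0,0,0,0,-1]]' 8;  python3 -c "
from h import *
st()"
```

```text
time: 48.85
ee_pos: [0.6448, 0.3659, 0.2149]
eef_rot: [-0.033, 0.999, 0.0, 0.001]
ft_force: [1.1, 1.7, 2.8]
width: 0.0179
t48.85 pos [0.6448 0.3659 0.2149] x [-0.998 -0.066 -0.001] y [-0.066  0.998  0.001] z [ 0.001  0.001 -1.   ] F [1.1 1.7 2.8] w0.0179 q [-0.08  0.77 -0.94  1.07  0.6   1.55  0.76]
```

```bash
python3 -m jog '[[1.67,0,-0.39,0,0,0,-1],[1.7,0,-0.22,0,0,0,-1],[1.7,0,-0.05,0,0,0,-1],[1.7,0,0.12,0,0,0,-1],[1.7,0,0.29,0,0,0,-1],[1.65,0,0.46,0,0,0,-1],[1.6,0,0.62,0,0,0,-1],[1.53,0,0.78,0,0,0,-1],[1.44,0,0.93,0,0,0,-1],[1.34,0,1.07,0,0,0,-1]]';  python3 -c "
from h import *
st()
s=r.read_state()['ee_pos']; print(np.degrees(np.arctan2(s[2]+.008-.059,.5935-s[0]))/57.3, np.hypot(s[2]-.051,.5935-s[0]))"
```

```text
time: 50.1
ee_pos: [0.4848, 0.3541, 0.1783]
eef_rot: [-0.033, 0.999, -0.001, 0.001]
ft_force: [0.6, -3.3, 3.1]
width: 0.0179
t50.10 pos [0.4848 0.3541 0.1783] x [-0.998 -0.065 -0.001] y [-0.065  0.998 -0.001] z [ 0.001 -0.001 -1.   ] F [ 0.6 -3.3  3.1] w0.0179 q [ 0.09  0.53 -1.07  1.56  0.48  1.33  0.6 ]
0.8639471908574669 0.167453190800079
```

```bash
python3 -m jog '[[1.23,0,1.2,0,0,0,-1],[1.11,0,1.31,0,0,0,-1],[0.97,0,1.41,0,0,0,-1],[0.82,0,1.5,0,0,0,-1],[0.67,0,1.58,0,0,0,-1],[0.51,0,1.64,0,0,0,-1],[0.34,0,1.68,0,0,0,-1],[0.17,0,1.71,0,0,0,-1],[0.02,0,0.9,0,0,0,-1],[0,0,0.3,0,0,0,-1],[0,0,0,0,0,0,-1]]';  python3 -c "
from h import *
st()
s=r.read_state()['ee_pos']; print(np.degrees(np.arctan2(s[2]+.008-.059,.5935-s[0]))/57.3, np.hypot(s[2]-.051,.5935-s[0]))"
```

```text
time: 51.48
ee_pos: [0.4268, 0.3498, 0.0454]
eef_rot: [-0.033, 0.999, -0.001, -0.0]
ft_force: [1.7, -6.4, -0.3]
width: 0.0176
t51.48 pos [0.4268 0.3498 0.0454] x [-0.998 -0.065  0.   ] y [-0.065  0.998 -0.002] z [-0.    -0.002 -1.   ] F [ 1.7 -6.4 -0.3] w0.0176 q [ 0.05  0.58 -1.01  1.81  0.56  1.07  0.46]
-0.03355499384963115 0.16678469621495104
```

```bash
python3 -m jog '[[0,0,0.4,0,0,0,-1],[0,0,0.3,0,0,0,-1],[0,0,0,0,0,0,-1]]';  python3 -c "
from h import *
st()
p=r.camera('side'); crop(p,'s18',130,220,200,150,4)"
```

```text
time: 51.85
ee_pos: [0.4275, 0.3499, 0.0391]
eef_rot: [-0.033, 0.999, -0.001, 0.001]
ft_force: [0.6, -7.3, 7.1]
width: 0.0176
t51.85 pos [0.4275 0.3499 0.0391] x [-0.998 -0.065 -0.001] y [-0.065  0.998 -0.002] z [ 0.001 -0.002 -1.   ] F [ 0.6 -7.3  7.1] w0.0176 q [ 0.04  0.59 -1.01  1.81  0.57  1.06  0.45]
```

View pics/s18.png

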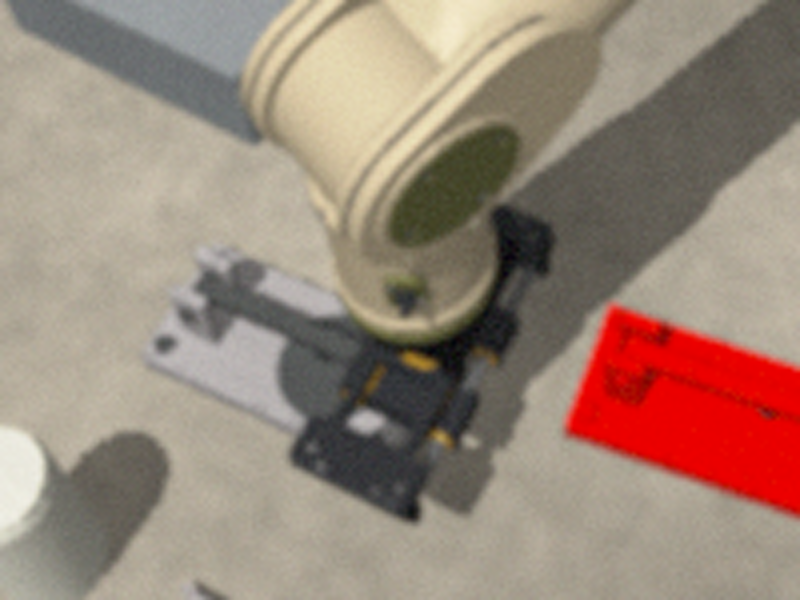

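The pads slide down at the stop with 7 N of resistance, so the lever is shut. I release, lift and check.

```bash
python3 -m jog '[[0,0,0,0,0,0,0],[0,0,0,0,0,0,0],[0,0,0,0,0,0,0],[0,0,0,0,0,0,0],[0,0,-2,0,0,0,0],[0,0,-4,0,0,0,0],[0,0,-5,0,0,0,0],[0,0,-5,0,0,0,0],[0,0,-3,0,0,0,0],[0,-5,0,0,0,0,0],[0,-5,0,0,0,0,0],[0,-5,0,0,0,0,0],[0,-5,0,0,0,0,0],[0,0,0,0,0,0,0]]';  python3 - <<'E'
from h import *
st()
p=r.camera('side'); crop(p,'s19',90,130,240,210,3.2)
J=lambda x,z:(w2px(p,np.array([.5935-x,.3616-x*.066,.059+z]))-[90,130])*3.2
for a in(0,.06,.12): print(a,np.round(J(.195*np.cos(a),.195*np.sin(a)),1))
q=r.camera('top'); crop(q,'t19',130,60,320,240,2.5)
for a in(0,.06,.12): print(a,np.round((w2px(q,np.array([.5935-.195*np.cos(a),.3616-.195*np.cos(a)*.066,.059+.195*np.sin(a)]))-[130,60])*2.5,1))
E
```

```text
time: 53.65
ee_pos: [0.4406, 0.147, 0.2294]
eef_rot: [-0.029, 1.0, -0.002, 0.0]
ft_force: [-0.1, 0.9, 0.1]
width: 0.0434
t53.65 pos [0.4406 0.147  0.2294] x [-0.998 -0.059 -0.001] y [-0.059  0.998 -0.003] z [ 0.001 -0.003 -1.   ] F [-0.1  0.9  0.1] w0.0434 q [ 0.81  0.07 -1.25  1.82  0.08  1.3   1.17]
0 [508.  614.4]
0.06 [506.9 608.3]
0.12 [505.  601.6]
0 [ 95.7 468. ]
0.06 [ 93.5 466.9]
0.12 [ 91.3 465.2]
```

View pics/s19.png

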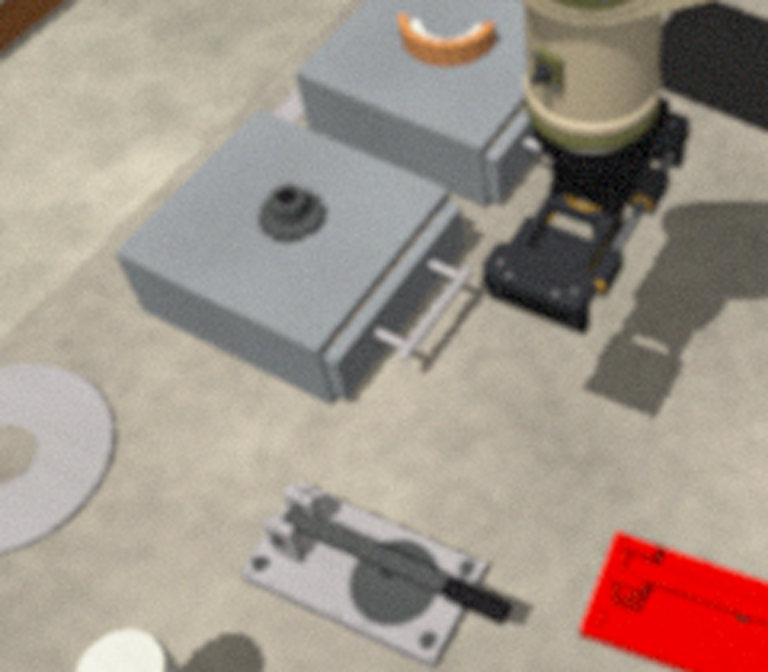

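View pics/t19.png

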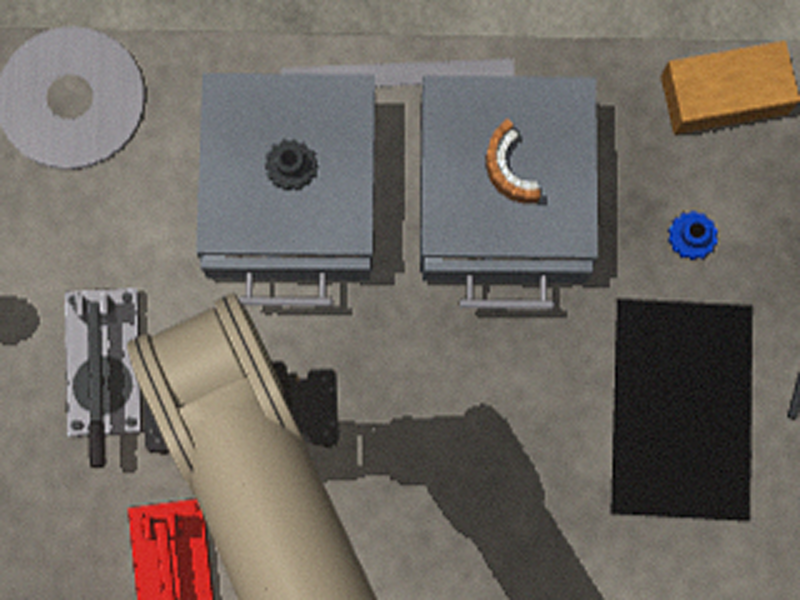

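Run:
```python
from h import *
p=r.camera('side')['frame'][:,:,::-1]; q=r.camera('top')['frame'][:,:,::-1]
a=cv2.imread('pics/side0.png'); b=cv2.imread('pics/top0.png')
def reg(n,A,B,l,t,w,h):
    A=cv2.cvtColor(np.ascontiguousarray(A[t:t+h,l:l+w]),6).astype(np.float32);B=cv2.cvtColor(np.ascontiguousarray(B[t:t+h,l:l+w]),6).astype(np.float32)
    print(n,cv2.phaseCorrelate(A,B), np.abs(A-B).mean())
reg('grip side',a,p,228,306,28,22); reg('grip top',b,q,160,225,18,25)
reg('handle L',b,q,215,162,62,24); reg('handle R',b,q,302,162,62,24); reg('handle L side',a,p,200,200,45,50)
st()
```

```text
grip side ((-0.07150607381209895, 0.03588029173090135), 0.9782103177573945) 5.728896
grip top ((-0.01091074761278854, 0.4666101447805211), 1.0051250261730618) 5.2022223
handle L ((-0.11026964851723875, -0.013403792661227598), 0.8101414640744528) 6.34879
handle R ((-0.007268522013724521, 0.04810230485320055), 0.9839304042980075) 4.516129
handle L side ((0.5253073068244625, 0.010672029844435826), 0.8331435110304091) 8.383555
t53.85 pos [0.4394 0.1531 0.2293] x [-0.998 -0.069 -0.001] y [-0.069  0.998  0.   ] z [ 0.001  0.    -1.   ] F [-0.2 -0.   0.1] w0.0432 q [ 0.8   0.08 -1.25  1.82  0.08  1.29  1.17]
```

```bash
python3 -m jog '[[0,0,0,0,0,0,0],[0,0,0,0,0,0,0]]'; python3 -c "
from h import *
print(r.close_job())"
```

```text
time: 54.1
ee_pos: [0.4394, 0.1525, 0.2288]
eef_rot: [-0.034, 0.999, 0.0, -0.0]
ft_force: [0.6, 0.3, 0.1]
width: 0.0436
the job is handed in; nothing more can be done
None
```

I did the whole job in order and handed it in at about 54 s; no verdict was reported. I pulled the left drawer, the one under the sprocket sign, out to its stop. I then swung the clamp lever to its stop, and both stood open together. I laid the jig sprocket and the two loose sprockets from the mat flat and apart in that drawer, pushed it shut and swung the lever back down shut.

**Last checks:**
- **Drawers and lever:** comparing the final pictures with the starting ones, both drawer handles and the lever grip are within about half a pixel (about 1.5 mm) of where they began. The arm was clear of everything.
- **Sprockets:** I last saw all three lying flat just before the drawer shut. I could not see them inside it afterwards; I pushed it in gently.
- **Left alone:** I never went near the screwdriver, pliers, oil can or decoys, and the right drawer stayed shut. I did not measure the screwdriver, pliers or oil can again at the end.

No check failed. Only two loose sprockets were present, and I noticed neither a knocked sprocket nor a slackened grip.

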